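# Put the piled-up lids back on their storage jars

## Robot

A 7-joint arm with a two-finger parallel gripper is mounted at the origin on the work surface; the furniture and walls round the work are solid. World frame = base frame: x ahead of the robot, y to its left, z up, the work surface at z = 0. Lengths are in m, angles in rad, forces in N, time in s.
With the tool pointing down it reaches from about 0.4 to 0.85 m from the base axis. Payload 4.5 kg.
Tool frame: the origin (TCP) lies at the very end of the fingers, on their centre line; the grasp point (between the pads) lies behind it (r.grip_depth is the z of the grasp point in the tool frame, in m); z points along the fingers, y is the direction in which the jaws open and shut (so a half turn about z gives the same grasp; the last joint's range is limited). The gripper opens to 88 mm and grips with 3 to 60 N. Pads are 18 mm wide; open, the fingers measure 123 mm over their backs; the gripper's body (75 mm by 187 mm) begins 45 mm behind the grasp point.
Start: joints at [-1.167, 0.689, -0.195, 1.565, 0.157, 0.902, -0.215], TCP at [0.226, 0.583, 0.239] pointing down, gripper open.
Joint ranges: [-3.01, 3.01], [-0.46, 2.08], [-1.47, 1.51], [0.13, 2.56], [-1, 4.14], [0.04, 2.09], [-2.66, 2.66]. Speed limits (rad/s): [2.57, 2.57, 3.14, 3.14, 3.14, 3.14, 3.14].

## Interface

Orientations are given as a unit quaternion [x, y, z, w].
In Python, from plant import sensors, cams, r gives the robot as it stands. The module is installed in compiled form; this text tells all that it offers.
- The arm moves only by the tool drive_tool, never from a script. Its argument "series" is a list that holds one entry, the list of rows, each a list of 5 numbers: the shift along the world's x, y, z in mm, then the turn about the world's z in rad, then the finger opening in mm, from 0 to 88.1. A call has 1 to 10 rows; each row shifts and turns the commanded pose from where the row before left it; what a row does not reach is not made up. A row lasts 1/10 s, in which the tool goes at most 50 mm and 8.59 degrees, less where a joint would pass 70% of its speed; a pose out of reach is approached as far as the arm can. A call with a gripper value outside its range is refused whole. The fingers move at their own pace and stop on an object; "force" is the grip in N (left out, the last holds). Time passes only in rows, so rows that do not move let the fingers close. It gives the time, the measured TCP pose, the force and the opening at its end, in the units of the state.
- sensors.get_state(): the state, without advancing time (a new reading comes with each control period).
- cams.snapshot(name): name is "scene" or "top" or "wrist"; returns the picture (384x512x3 uint8, blue, green, red); there is no depth.
- cams.camera_model(name): a dict with "fx", "fy", "cx", "cy" (pixels), "distortion" ([k1, k2, p1, p2, k3] as OpenCV has them; the pictures are not rectified), "camera_from_world" (4x4, takes a point from world to camera coordinates). Camera axes: x right, y down, z forward; pixel columns grow to the right and rows downward; lengths in m; the calibration is good to about 2 mm. A picture is of the moment at which its call begins: read the wrist's pose just before it. camera_model takes no time and is no camera call; for the wrist camera it gives the pose at the moment of the call.
- r.finish_job(): hands the job in, once; it reports no verdict.
Trained networks look in the newest picture that a camera, given by its name, has taken for a name from the list of things; names that differ only in an ending like _2 or _b are one class to them, and where a whole thing is asked for, a point or a joint stands for the part that bears it (a point fixed in the world has none). Each returns a list of dicts, best first, with "confidence" (0 to 1); they miss things now and then, are a little off and sometimes report something else, mostly with a low value. They report only what shows in the picture. A call takes as long as a camera call. They do not tell look-alikes from the thing itself.
- cams.trace(camera, name): "mask" (384x512 bool, what is visible of it) and "at" ([column, row] in pixels, amid what is visible of it).
- cams.mark_of(camera, name): "at" ([column, row] in pixels: a listed point, or the origin of a listed thing).
The state is a dict: "clock": time; "q": joint angles; "qd": joint speeds; "joint_torque": joint torques, N m; "tool_pos": TCP position; "eef_rot": TCP orientation; "contact_force": force on the tool from outside, world axes, zero at the start; "moment": the same for the moment, N m; "opening": opening from 0.0 (shut) to 1.0 (fully open).
Only numpy, scipy, OpenCV 4.12 (cv2) and the standard library are available. Lean on these libraries where they do the work, as an engineer would, in place of code of your own. Each camera call takes 0.05 s, during which the arm holds its last target.

## Task

Customers have opened the four terracotta storage jars and left their wooden lids piled up on the little amber riser. Take the pile apart and put each lid back on the jar it fits, plug down in the mouth and fully home; leave the jars standing where they are, and do not disturb the cup and the mug beside them.

Things in the scene. Friction and masses are not known exactly. Their poses are not given: they have to be found in the camera images.
- small_lid_rim (a point): the smallest round pale wooden lid: flat rim disc 42 mm across, 16 mm thick; below it a plug 27 mm across narrowing to 21, 14 mm deep. Point: centre of the rim, 8 mm below the flat top, 22 mm above the plug's foot; z up. Grip it by the rim. Topmost of the pile, loose on the middle one.
- middle_lid_rim (a point): the middle-sized round pale wooden lid: flat rim disc 53 mm across, 16 mm thick; below it a plug 38 mm across narrowing to 32, 14 mm deep. Point: centre of the rim, 8 mm below the flat top, 22 mm above the plug's foot; z up. Grip it by the rim. Lies under the smallest, loose on the largest round one.
- large_lid_rim (a point): the largest round pale wooden lid: flat rim disc 64 mm across, 16 mm thick; below it a plug 49 mm across narrowing to 43, 14 mm deep. Point: centre of the rim, 8 mm below the flat top, 22 mm above the plug's foot; z up. Grip it by the rim. Lies under the middle one, loose on the oblong one.
- oblong_lid_rim (a point): the oblong pale wooden lid: flat rim slab with half-round ends, 60 wide (x) x 96 long (y) x 16 mm thick; below it a plug 45 x 81 mm narrowing to 39 x 75, 14 mm deep. Point: centre of the rim, 8 mm below the flat top, 22 mm above the plug's foot; z up. Grip it by the rim. Lowest of the pile, on the amber acrylic riser (fixed, 90 x 105 mm, 34 high).
- small_jar_mouth (a point): the smallest round terracotta jar with a cream-dipped foot, open, loose, 66 mm tall, widest 54 mm; its mouth is 32 mm wide inside, the neck 40 mm outside over the top 18 mm. This point is the centre of the mouth, level with the rim; z is up. With its lid fully home, the lid's rim lies flat on the jar's rim, its centre 8 mm above this point.
- middle_jar_mouth (a point): the middle-sized round terracotta jar with a cream-dipped foot, open, loose, 80 mm tall, widest 66 mm; its mouth is 43 mm wide inside, the neck 51 mm outside over the top 18 mm. This point is the centre of the mouth, level with the rim; z is up. With its lid fully home, the lid's rim lies flat on the jar's rim, its centre 8 mm above this point.
- large_jar_mouth (a point): the largest round terracotta jar with a cream-dipped foot, open, loose, 94 mm tall, widest 78 mm; its mouth is 54 mm wide inside, the neck 62 mm outside over the top 18 mm. This point is the centre of the mouth, level with the rim; z is up. With its lid fully home, the lid's rim lies flat on the jar's rim, its centre 8 mm above this point.
- oblong_jar_mouth (a point): the oblong terracotta jar with a cream-dipped foot, straight-sided with half-round ends, open, loose, 70 mm tall, about 59 x 95 mm outside; its mouth is 50 mm wide (x) by 86 mm long (y) inside. This point is the centre of the mouth, level with the rim; z is up, the long side runs along y. With its lid fully home, the lid's rim lies flat on the jar's rim, its centre 8 mm above this point.
- cup: small terracotta cup with painted petals and no handle, 79 mm across, 76 mm tall, standing among the jars; not part of the job. Origin: centre of its underside.
- mug: terracotta mug with a ring handle, 103 x 151 x 89 mm, standing left of the jars; not part of the job. Origin: middle of its outline, on its underside.
Mind the look-alikes: they are no part of the job. Leave any green look-alike of the part that bears middle_lid_rim alone.

How it is judged:
By the outcome, as a careful person would: the job done as asked, in the order asked, and still so for the second after the job is handed in, with the robot touching nothing.
It also fails if it takes over 101 s, if anything falls off the work surface, if the arm or the gripper's body presses on something with over 40 N, if the wrist force passes 120 N, or if a joint passes its speed limit or range.

## Working session

There is one attempt and no reset: what is moved stays moved. The work goes in short steps, Python scripts to look and compute and a tool call to move; the robot and the scene stay as the last step left them, time stands still between calls to the robot, and variables do not carry over. Pictures are saved under pics/ and viewed, and the job is handed in when it is done.

Besides the shell and the picture viewer there is one more tool, called after "Call:" in YAML: its name, and indented under it one key for each argument. drive_tool: Moves the arm, as the interface text tells. Its arguments: {"type":"object","properties":{"series":{"type":"array","items":{"type":"array","items":{"type":"array","items":{"type":"number"}}}},"force":{"type":"number"}},"required":["series"]}

```bash
ls; mkdir -p pics; python3 - <<'E'
from plant import sensors,cams,r
import cv2
s=sensors.get_state();print({k:(v if not hasattr(v,'round') else v) for k,v in s.items()});print(r.grip_depth)
for n in ["scene","top","wrist"]:
    cv2.imwrite(f"pics/a_{n}.png",cams.snapshot(n)); m=cams.camera_model(n);print(n,m)
E
```

```text
pics
{'clock': 0.0, 'q': array([-1.1671835 ,  0.68994987, -0.1944961 ,  1.56635727,  0.15728377,
        0.90250306, -0.2150878 ]), 'qd': array([-0.00175554,  0.00193776, -0.00033376,  0.00110786,  0.00094856,
       -0.00134523,  0.00079136]), 'joint_torque': array([-4.12093514e-04, -5.27574027e+01, -1.26683347e+00, -1.53426844e+01,
       -5.25453652e-02,  6.86321320e-03,  1.82846484e-04]), 'tool_pos': array([0.22572202, 0.58212953, 0.23792734]), 'eef_rot': array([ 1.83817927e-01,  9.82959884e-01, -9.08875928e-04, -1.00574209e-04]), 'contact_force': array([ 0.25771803, -0.23453166,  0.87309107]), 'moment': array([-0.0375634 ,  0.0394436 ,  0.02381955]), 'opening': 1.0012555239153724}
-0.0187
scene {'fx': 400.07895164557675, 'fy': 400.07895164557675, 'cx': 246.9226967380224, 'cy': 192.1040213351974, 'distortion': array([-0.10780157,  0.        ,  0.        ,  0.        ,  0.        ]), 'camera_from_world': array([[ 0.73898462, -0.67370594, -0.00469575, -0.31539396],
       [-0.45059229, -0.48904676, -0.74685999,  0.39880184],
       [ 0.50086757,  0.55403392, -0.66496474,  0.626144 
[... 288 characters left out ...]
-0.02869713, -0.99948742, -0.01419069,  0.15064216],
       [-0.9924623 ,  0.03018179, -0.11877558,  0.5457538 ],
       [ 0.119143  ,  0.01067521, -0.99281971,  0.90237433],
       [ 0.        ,  0.        ,  0.        ,  1.        ]])}
wrist {'fx': 331.8852090454328, 'fy': 331.8852090454328, 'cx': 250.91901898966472, 'cy': 192.5140445510081, 'distortion': array([-0.06529093,  0.        ,  0.        ,  0.        ,  0.        ]), 'camera_from_world': array([[ 0.36113255,  0.93251392, -0.00103545, -0.62434937],
       [ 0.89783252, -0.34740112,  0.27057206, -0.03778517],
       [ 0.25195249, -0.09864204, -0.96269917,  0.38916258],
       [ 0.        ,  0.        ,  0.        ,  1.        ]])}
```

View pics/a_scene.png

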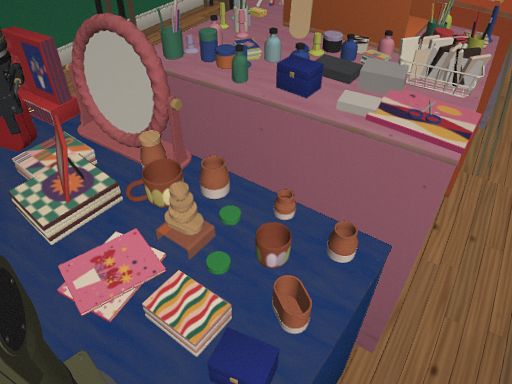

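View pics/a_top.png

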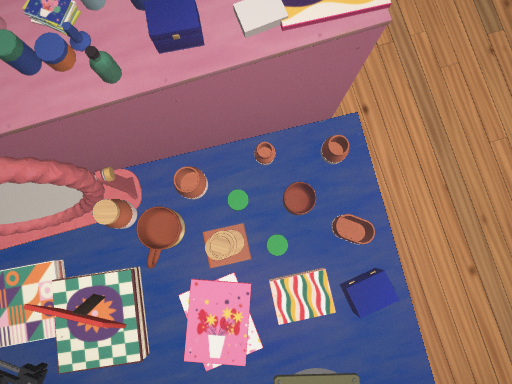

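View pics/a_wrist.png

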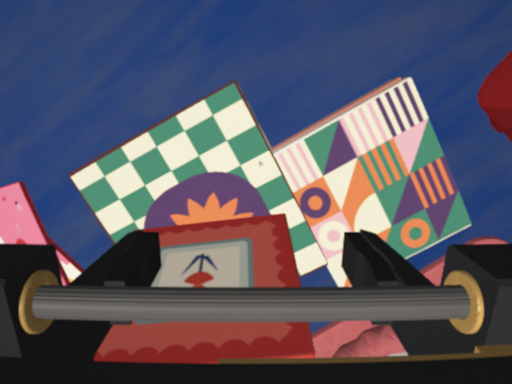

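```bash
cat > h.py <<'E'
import numpy as np,cv2
from plant import sensors,cams,r
def ray(n,px,m=None):
    m=m or cams.camera_model(n)
    K=np.array([[m['fx'],0,m['cx']],[0,m['fy'],m['cy']],[0,0,1]])
    p=cv2.undistortPoints(np.array([[px]],float),K,np.array(m['distortion']))[0,0]
    T=np.array(m['camera_from_world']);R=T[:3,:3]
    return -R.T@T[:3,3],R.T@np.array([p[0],p[1],1.])
def atz(n,px,z,m=None):
    o,d=ray(n,px,m);return o+d*(z-o[2])/d[2]
def tri(a,b):
    A=np.zeros((3,3));B=np.zeros(3);
    for o,d in (a,b):
        d=d/np.linalg.norm(d);P=np.eye(3)-np.outer(d,d);A+=P;B+=P@o
    x=np.linalg.solve(A,B)
    res=[np.linalg.norm((np.eye(3)-np.outer(d,d)/(d@d))@(x-o)) for o,d in (a,b)]
    return x,res
def proj(n,X,m=None):
    m=m or cams.camera_model(n)
    K=np.array([[m['fx'],0,m['cx']],[0,m['fy'],m['cy']],[0,0,1]])
    T=np.array(m['camera_from_world'])
    rv=cv2.Rodrigues(T[:3,:3])[0]
    return cv2.projectPoints(np.atleast_2d(np.array(X,float)),rv,T[:3,3],K,np.array(m['distortion']))[0][:,0]
E
python3 - <<'E'
from h import *
I={n:cams.snapshot(n) for n in("scene","top")}
for nm in ["small_lid_rim","middle_lid_rim","large_lid_rim","oblong_lid_rim","small_jar_mouth","middle_jar_mouth","large_jar_mouth","oblong_jar_mouth","cup","mug"]:
    D={}
    for n in I:
        D[n]=cams.mark_of(n,nm); print(nm,n,[(np.round(d['at'],1).tolist(),round(d['confidence'],2)) for d in D[n]][:4])
    if D['scene'] and D['top']:
        x,e=tri(ray('scene',D['scene'][0]['at']),ray('top',D['top'][0]['at']));print('   ',x.round(4),np.round(e,4))
c=I['top'][120:280,140:390];cv2.imwrite('pics/b_top.png',cv2.resize(c,None,fx=3.1,fy=3.1,interpolation=cv2.INTER_CUBIC))
c=I['scene'][140:340,120:370];cv2.imwrite('pics/b_scene.png',cv2.resize(c,None,fx=3,fy=3,interpolation=cv2.INTER_CUBIC))
E
```

```text
small_lid_rim scene [([178.5, 190.2], 0.82)]
small_lid_rim top [([222.0, 245.2], 0.61)]
    [0.4206 0.2072 0.1501] [0.0012 0.0012]
middle_lid_rim scene [([222.6, 261.5], 0.73), ([184.4, 216.9], 0.65), ([232.4, 213.9], 0.56), ([181.5, 198.9], 0.5)]
middle_lid_rim top [([236.7, 197.8], 0.67), ([278.2, 245.2], 0.56), ([221.3, 244.1], 0.46)]
    [ 0.542   0.2024 -0.1852] [0.019 0.019]
large_lid_rim scene [([182.0, 210.1], 0.61), ([346.5, 228.2], 0.45)]
large_lid_rim top [([223.5, 244.1], 0.73), ([220.1, 242.1], 0.24), ([295.4, 199.4], 0.2)]
    [0.4222 0.2096 0.088 ] [0.0007 0.0007]
oblong_lid_rim scene [([185.5, 219.2], 0.61)]
oblong_lid_rim top [([222.8, 244.6], 0.5)]
    [0.424  0.2121 0.0554] [0.0036 0.0036]
small_jar_mouth scene [([283.6, 193.2], 0.57)]
small_jar_mouth top [([262.9, 150.2], 0.88)]
    [0.647  0.1103 0.0677] [0.0006 0.0006]
middle_jar_mouth scene [([344.2, 227.5], 0.87)]
middle_jar_mouth top [([338.6, 144.9], 0.67)]
    [ 0.6487 -0.0694  0.0862] [0.0008 0.0008]
large_jar_mouth scene []
large_jar_mouth top [([185.9, 180.9], 0.78)]
oblong_jar_mouth scene [([292.7, 294.0], 0.84)]
oblong_jar_mouth top [([221.2, 242.3], 0.63)]
    [ 0.4935  0.1076 -0.1178] [0.1449 0.1449]
cup scene [([271.6, 256.9], 0.69)]
cup top [([296.2, 200.6], 0.74)]
    [0.5272 0.0278 0.0007] [0.0005 0.0005]
mug scene [([156.9, 199.0], 0.73)]
mug top [([162.8, 236.7], 0.97), ([185.0, 180.4], 0.24)]
    [ 0.4442  0.3742 -0.0035] [0.0002 0.0002]
```

View pics/b_top.png

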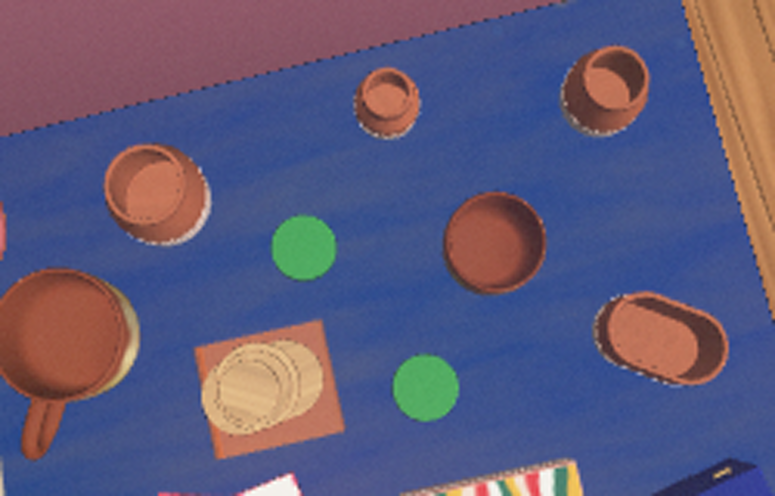

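View pics/b_scene.png

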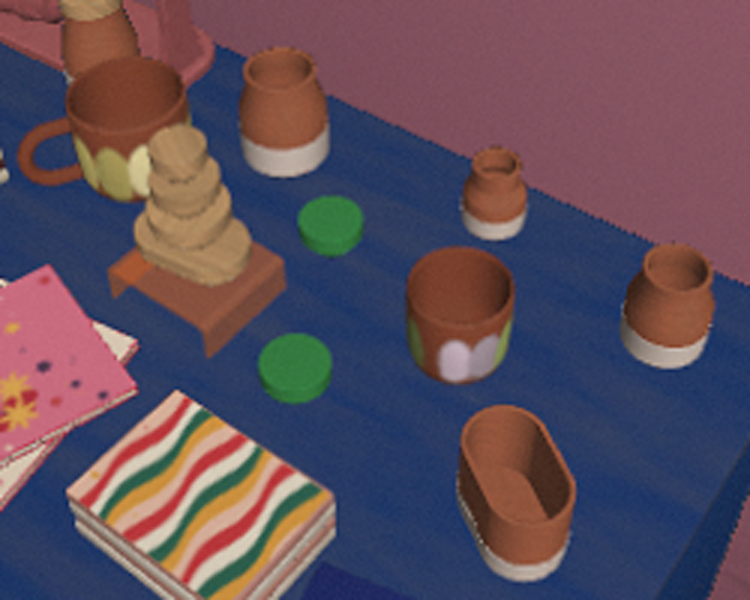

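```bash
python3 - <<'E'
from h import *
a=cv2.imread('pics/a_scene.png')[0:250,0:220];b=cv2.imread('pics/a_top.png')[150:384,0:220]
cv2.imwrite('pics/c.png',np.hstack([cv2.resize(a,(400,500)),cv2.resize(b,(400,500))]))
# wall base
for p in [(140,163.5),(320.6,121)]: print(atz('top',p,0).round(3))
o,_=ray('top',(0,0));print(o); print(ray('scene',(0,0))[0])
# counter top edge right corner approx
print(tri(ray('top',(389,18)),ray('scene',(455,150))))
# known-height estimates
print('large jar',atz('top',[185.9,180.9],.094),'small',atz('top',[262.9,150.2],.066),atz('scene',[283.6,193.2],.066))
print('mid',atz('top',[338.6,144.9],.080),atz('scene',[344.2,227.5],.080),'obl',atz('scene',[292.7,294],.07))
E
```

```text
[0.637 0.433 0.   ]
[ 0.736 -0.045  0.   ]
[0.43845148 0.12446009 0.96285496]
[ 0.0991531  -0.36435505  0.71273181]
(array([ 0.88423747, -0.16008038,  0.22552101]), [np.float64(0.0014111850315924102), np.float64(0.0014111850315923263)])
large jar [0.57254414 0.29440345 0.094     ] small [0.64691258 0.11069698 0.066     ] [0.64898494 0.11128723 0.066     ]
mid [ 0.65082751 -0.07130596  0.08      ] [ 0.65332938 -0.06604583  0.08      ] obl [ 0.45179387 -0.10148377  0.07      ]
```

View pics/c.png

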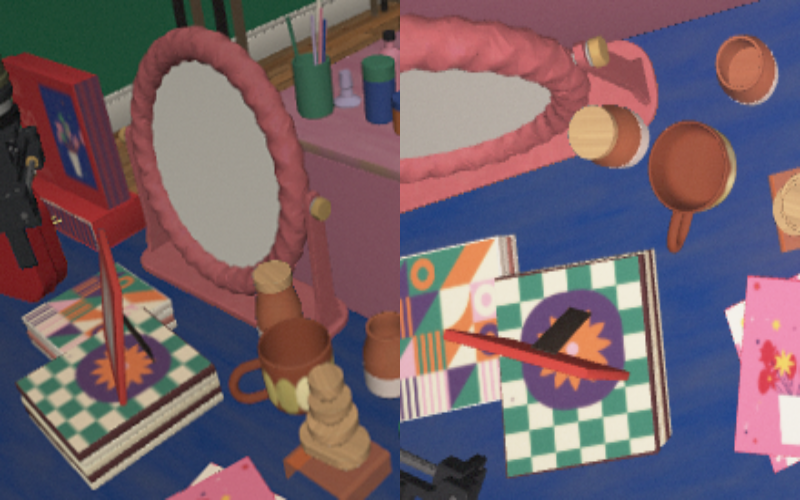

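```bash
python3 - <<'E'
from h import *
for a in [(26,307),(126,325)]:
  for b in [(55,113),(60,200),(66,203)]:
    print(a,b,tri(ray('top',a),ray('scene',b)))
  for z in (.1,.15,.2): print(a,z,atz('top',a,z).round(3))
E
```

```text
(26, 307) (55, 113) (array([0.3160001 , 0.57968106, 0.22495742]), [np.float64(0.00021681106793104587), np.float64(0.0002168110679311034)])
(26, 307) (60, 200) (array([ 0.26667241,  0.82365571, -0.19773279]), [np.float64(0.02441467415406711), np.float64(0.02441467415406699)])
(26, 307) (66, 203) (array([ 0.27285744,  0.82429458, -0.21269787]), [np.float64(0.03517699393731024), np.float64(0.0351769939373102)])
(26, 307) 0.1 [0.295 0.657 0.1  ]
(26, 307) 0.15 [0.303 0.626 0.15 ]
(26, 307) 0.2 [0.312 0.595 0.2  ]
(126, 325) (55, 113) (array([0.28278669, 0.3571177 , 0.33040459]), [np.float64(0.018539261711618613), np.float64(0.018539261711618602)])
(126, 325) (60, 200) (array([0.23596367, 0.44310305, 0.0755165 ]), [np.float64(0.009264523303284667), np.float64(0.009264523303284694)])
(126, 325) (66, 203) (array([0.239821  , 0.44402055, 0.06289826]), [np.float64(0.002186323533015277), np.float64(0.0021863235330151767)])
(126, 325) 0.1 [0.25 0.43 0.1 ]
(126, 325) 0.15 [0.261 0.412 0.15 ]
(126, 325) 0.2 [0.272 0.394 0.2  ]
```

```bash
python3 - <<'E'
from h import *
print('knob',tri(ray('top',(109,174)),ray('scene',(175,104))))
print('mirror right edge low',[atz('top',(104,195),z).round(3) for z in (.1,.15,.2,.3)])
print('base edge',atz('top',(141,192),0.02),atz('top',(120,168),0.02))
print('mirror top',tri(ray('top',(40,148)),ray('scene',(110,14))))
print('lidded jar',tri(ray('top',(106,213)),ray('scene',(150,136))))
def ov(n,items,box,f,out):
    im=cams.snapshot(n);x0,y0,x1,y1=box
    c=cv2.resize(im[y0:y1,x0:x1],None,fx=f,fy=f,interpolation=cv2.INTER_CUBIC)
    for X in items:
        p=(proj(n,X)-[x0,y0]+.5)*f
        cv2.polylines(c,[np.round(p*8).astype(int)],True,(0,255,255),1,cv2.LINE_AA,3)
    cv2.imwrite(out,c)
t=np.linspace(0,2*np.pi,60)
circ=lambda x,y,z,R:np.c_[x+R*np.cos(t),y+R*np.sin(t),0*t+z]
def stad(x,y,z,w,l,yaw):
    a=(l-w)/2;u=np.linspace(0,np.pi,30)
    P=np.r_[np.c_[w/2*np.cos(u),a+w/2*np.sin(u)],np.c_[-w/2*np.cos(u),-a-w/2*np.sin(u)]]
    c,s=np.cos(yaw),np.sin(yaw);return np.c_[x+c*P[:,0]-s*P[:,1],y+s*P[:,0]+c*P[:,1],0*P[:,0]+z]
items=[circ(.573,.294,.094,.031),circ(.648,.111,.066,.02),circ(.651,-.069,.08,.0255),stad(.4518,-.1015,.07,.059,.095,-.45+3.14),
 circ(.4206,.2072,.154,.021)]
ov('top',items,(160,120,390,290),3.3,'pics/d_top.png')
ov('scene',items,(150,140,380,340),3,'pics/d_sc.png')
E
```

```text
knob (array([0.57345225, 0.43103399, 0.20750369]), [np.float64(0.0009542180693728487), np.float64(0.0009542180693729081)])
mirror right edge low [array([0.544, 0.485, 0.1  ]), array([0.538, 0.464, 0.15 ]), array([0.532, 0.443, 0.2  ]), array([0.52 , 0.401, 0.3  ])]
base edge [0.55891464 0.42370553 0.02      ] [0.62269266 0.47832947 0.02      ]
mirror top (array([0.51914953, 0.45351337, 0.45013329]), [np.float64(0.05651841251913619), np.float64(0.05651841251913601)])
lidded jar (array([0.50230495, 0.46807799, 0.12419339]), [np.float64(0.0023870861802807695), np.float64(0.0023870861802805783)])
```

View pics/d_top.png

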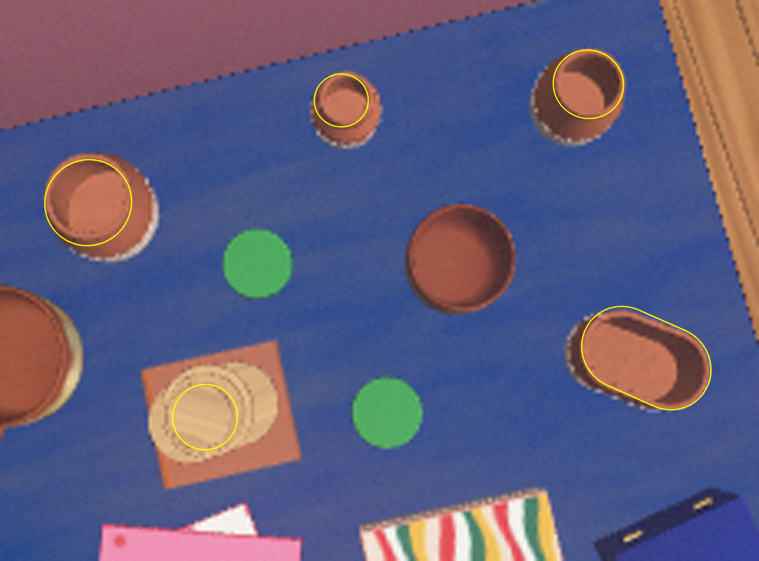

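View pics/d_sc.png

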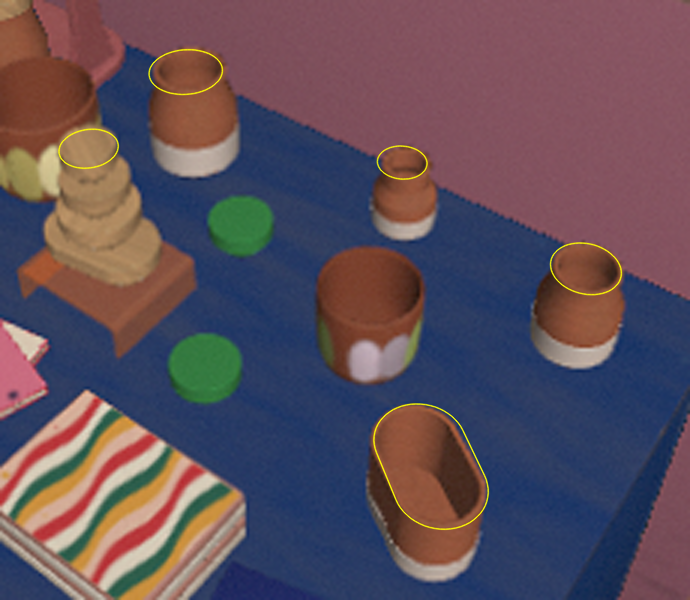

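Call:
drive_tool:
  series:
    - [[0, 0, 40, 0, 80], [0, 0, 40, 0, 80], [0, 0, 40, 0, 80], [20, -40, 0, 0, 80], [20, -40, 0, 0, 80], [20, -40, 0, 0, 80], [20, -40, 0, 0, 80], [20, -40, 0, 0, 80], [20, -40, 0, 0, 80], [20, -40, 0, 0, 80]]
  force: 15

```text
clock: 2.35
tool_pos: [0.3664, 0.3011, 0.359]
eef_rot: [0.184, 0.983, 0.0, 0.0]
contact_force: [0.7, -0.7, -0.2]
opening: 0.907
```

Call:
drive_tool:
  series:
    - [[20, -40, 0, 0, 80], [20, -35, -20, 0, 80], [15, -20, -30, 0, 80], [0, 0, 0, 0, 80], [0, 0, 0, 0, 80]]

```text
clock: 2.85
tool_pos: [0.4207, 0.208, 0.3087]
eef_rot: [0.184, 0.983, 0.0, -0.0]
contact_force: [-0.6, 0.4, 0.9]
opening: 0.911
```

```bash
cat >> h.py <<'E'
t=np.linspace(0,2*np.pi,60)
circ=lambda x,y,z,R:np.c_[x+R*np.cos(t),y+R*np.sin(t),0*t+z]
def stad(x,y,z,w,l,yaw):
    a=(l-w)/2;u=np.linspace(0,np.pi,30)
    P=np.r_[np.c_[w/2*np.cos(u),a+w/2*np.sin(u)],np.c_[-w/2*np.cos(u),-a-w/2*np.sin(u)]]
    c,s=np.cos(yaw),np.sin(yaw);return np.c_[x+c*P[:,0]-s*P[:,1],y+s*P[:,0]+c*P[:,1],0*P[:,0]+z]
def ov(n,items,out,box=(0,0,512,384),f=1.5,im=None):
    im=cams.snapshot(n) if im is None else im;x0,y0,x1,y1=box
    c=cv2.resize(im[y0:y1,x0:x1],None,fx=f,fy=f,interpolation=cv2.INTER_CUBIC)
    for X in items:
        p=(proj(n,X)-[x0,y0]+.5)*f
        cv2.polylines(c,[np.round(p*8).astype(int)],True,(0,255,255),1,cv2.LINE_AA,3)
    cv2.imwrite(out,c);return im
E
python3 - <<'E'
from h import *
ov('wrist',[circ(.4206,.2072,.154,.021)],'pics/e.png')
for nm in ["small_lid_rim","middle_lid_rim","large_lid_rim"]:
    d=cams.mark_of('wrist',nm);print(nm,[(x['at'],round(x['confidence'],2),atz('wrist',x['at'],{'s':.146,'m':.116,'l':.086}[nm[0]]).round(4)) for x in d][:3])
E
```

```text
small_lid_rim [([254.4, 176.3], 0.9, array([0.4238, 0.2125, 0.146 ]))]
middle_lid_rim [([163.7, 185.8], 0.87, array([0.4055, 0.117 , 0.116 ])), ([261.4, 233.8], 0.73, array([0.494 , 0.1946, 0.116 ]))]
large_lid_rim []
```

View pics/e.png

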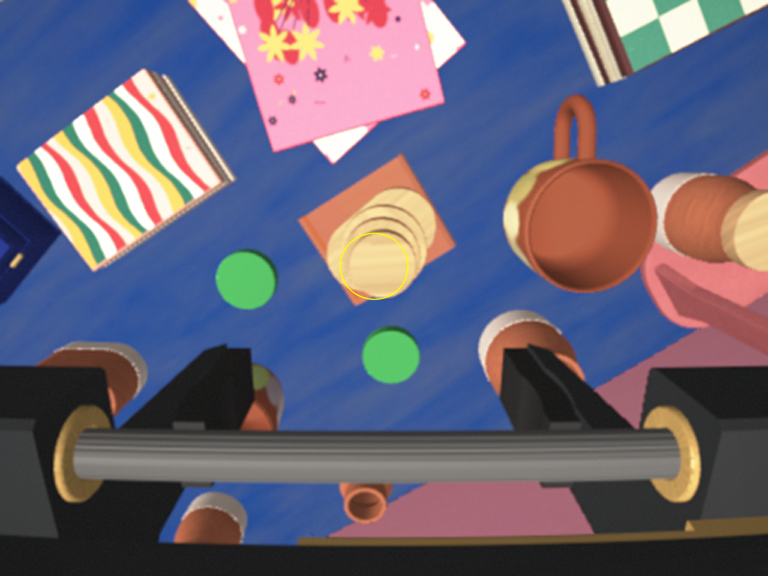

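Call:
drive_tool:
  series:
    - [[1, 0, -45, 0, 70], [0, 0, -45, 0, 64], [0, 0, -45, 0, 60], [0, 0, -30, 0, 60], [0, 0, -12, 0, 60], [0, 0, 0, 0, 60], [0, 0, 0, 0, 38], [0, 0, 0, 0, 38], [0, 0, 0, 0, 38], [0, 0, 0, 0, 38]]
  force: 15

```text
clock: 4.05
tool_pos: [0.4227, 0.2086, 0.1328]
eef_rot: [0.184, 0.983, 0.001, 0.001]
contact_force: [0.1, 1.4, 6.1]
opening: 0.47
```

Call:
drive_tool:
  series:
    - [[0, 0, 15, 0, 38], [0, 0, 35, 0, 38], [0, 0, 20, 0, 38], [40, -18, 0, 0, 38], [45, -20, 0, 0, 38], [45, -20, 0, 0, 38], [45, -20, 0, 0, 38], [40, -18, 0, 0, 38], [10, -2, 0, 0, 38], [0, 0, 0, 0, 38]]

```text
clock: 5.05
tool_pos: [0.6483, 0.1079, 0.2014]
eef_rot: [0.185, 0.983, -0.0, 0.0]
contact_force: [-1.1, 0.5, -0.7]
opening: 0.477
```

```bash
python3 - <<'E'
from h import *
print(sensors.get_state()['tool_pos'],sensors.get_state()['opening'])
I=[circ(.648,.111,.066,.02),circ(.573,.292,.094,.031),circ(.651,-.069,.08,.0255)]
for n in('wrist','top','scene'):
    ov(n,I,f'pics/f_{n}.png')
    d=cams.mark_of(n,'small_jar_mouth');print(n,[(x['at'],round(x['confidence'],2),atz(n,x['at'],.066).round(4)) for x in d][:2])
E
```

```text
[0.64827599 0.10791103 0.2013878 ] 0.4768518159113913
wrist [([252.9, 182.0], 0.89, array([0.6465, 0.112 , 0.066 ]))]
top [([264.2, 150.0], 0.86, array([0.6473, 0.1075, 0.066 ]))]
scene [([285.8, 192.9], 0.85, array([0.6537, 0.1084, 0.066 ]))]
```

View pics/f_wrist.png

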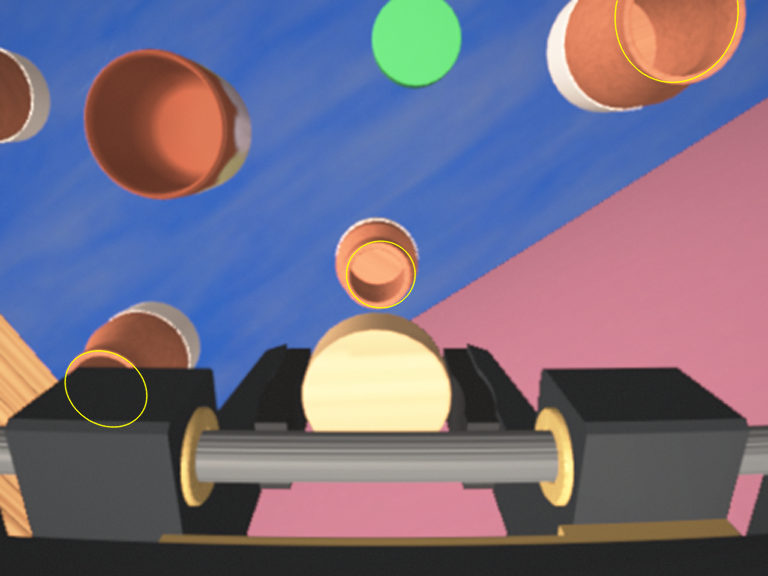

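View pics/f_scene.png

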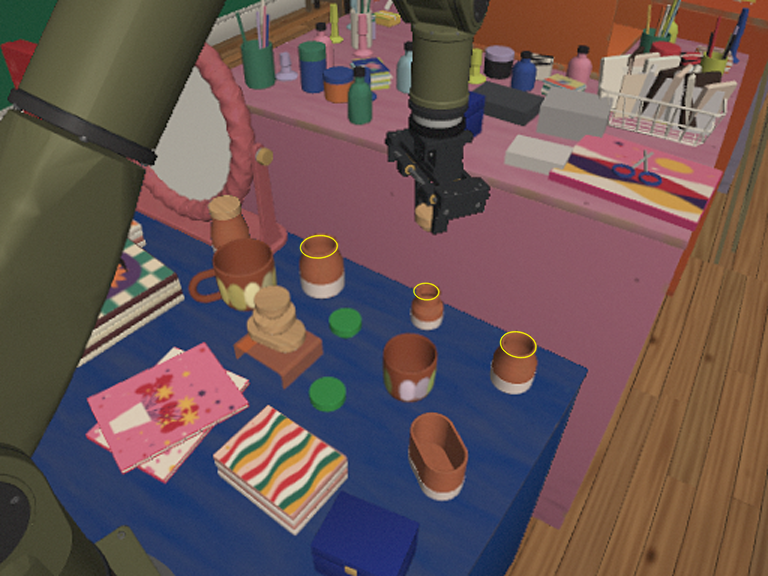

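View pics/f_top.png

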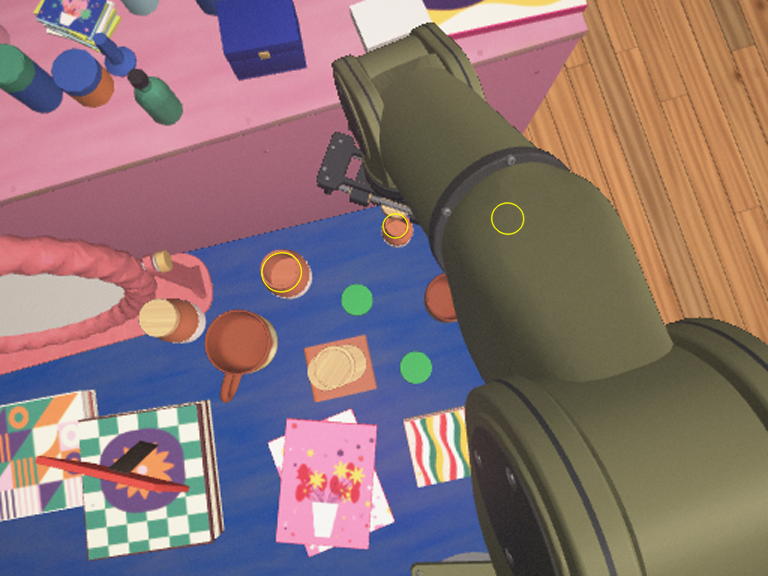

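```bash
python3 - <<'E'
from h import *
p=sensors.get_state()['tool_pos']
ov('wrist',[circ(.648,.1105,.066,.02),circ(.648,.1105,.066,.016),circ(p[0],p[1],p[2]+.022,.021)],'pics/g.png',(180,140,340,320),3.3)
E
```

```text
(no output)
```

View pics/g.png

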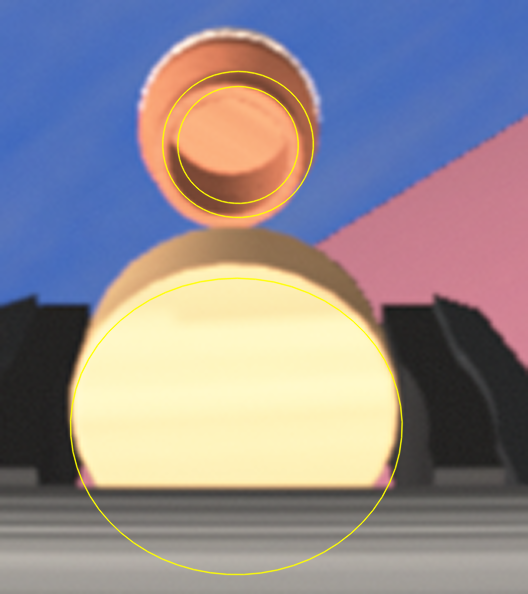

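Call:
drive_tool:
  series:
    - [[1.5, 2, -30, 0, 38], [0, 0, -40, 0, 38], [0, 0, -30, 0, 38], [0, 0, -20, 0, 38], [0, 0, -10, 0, 38], [0, 0, -5, 0, 38], [0, 0, 0, 0, 38], [0, 0, 0, 0, 38]]

```text
clock: 6.2
tool_pos: [0.6497, 0.1114, 0.0682]
eef_rot: [0.184, 0.983, 0.0, 0.002]
contact_force: [0.9, -1.3, 3.6]
opening: 0.476
```

```bash
python3 - <<'E'
from h import *
ov('wrist',[],'pics/g2.png')
ov('scene',[],'pics/g3.png',(230,100,350,240),4)
E
```

```text
(no output)
```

View pics/g2.png

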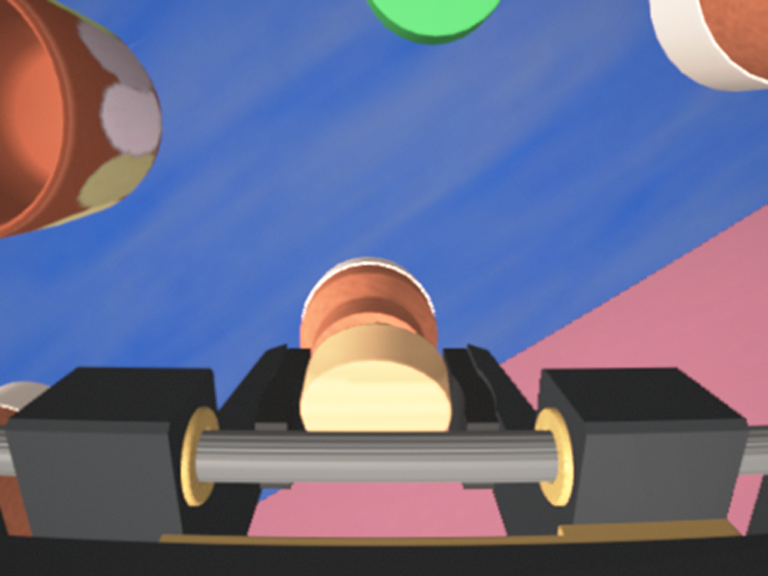

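View pics/g3.png

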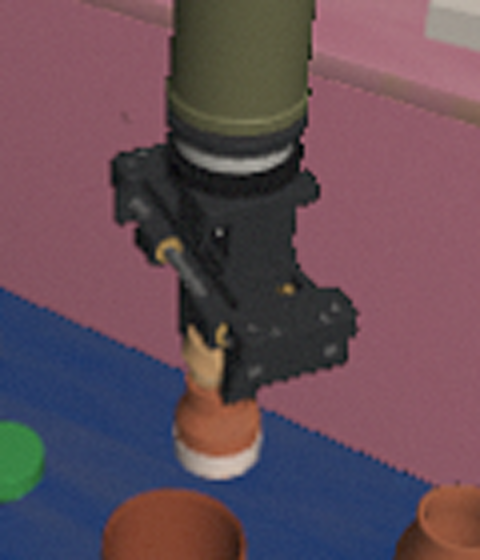

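Call:
drive_tool:
  series:
    - [[-1, -2.5, 0, 0, 38], [0, 0, -2, 0, 38], [0, 0, 0, 0, 38]]

```text
clock: 6.6
tool_pos: [0.6503, 0.1097, 0.067]
eef_rot: [0.184, 0.983, 0.001, 0.003]
contact_force: [3.2, -1.9, 10.2]
opening: 0.466
```

```bash
python3 - <<'E'
from h import *
ov('wrist',[],'pics/g4.png',(180,140,340,320),3.3)
E
```

```text
(no output)
```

View pics/g4.png

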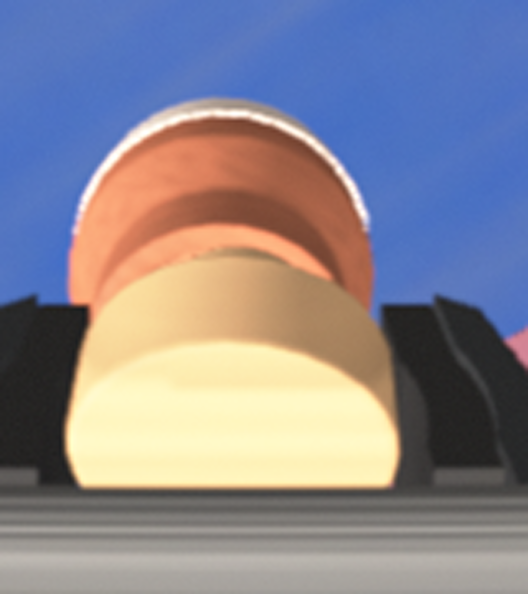

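Call:
drive_tool:
  series:
    - [[-1, -2, 3, 0, 38], [0, 0, 0, 0, 38], [0, 0, 0, 0, 38]]

```text
clock: 6.95
tool_pos: [0.647, 0.1076, 0.0685]
eef_rot: [0.184, 0.983, 0.0, 0.001]
contact_force: [1.0, -0.2, 5.4]
opening: 0.472
```

```bash
python3 - <<'E'
from h import *
ov('wrist',[],'pics/g5.png',(180,140,340,320),3.3)
E
```

```text
(no output)
```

View pics/g5.png

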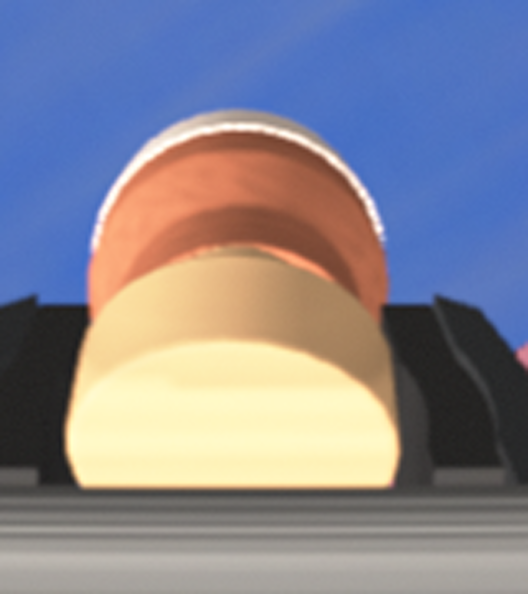

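Call:
drive_tool:
  series:
    - [[2.5, 0, 0, 0, 38], [0, 0, 0, 0, 38], [0, 0, 0, 0, 38]]

```text
clock: 7.3
tool_pos: [0.6489, 0.1076, 0.0677]
eef_rot: [0.184, 0.983, 0.0, 0.0]
contact_force: [1.8, 0.3, 4.1]
opening: 0.473
```

```bash
python3 - <<'E'
from h import *
ov('wrist',[],'pics/g6.png',(180,140,340,320),3.3)
E
```

```text
(no output)
```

View pics/g6.png

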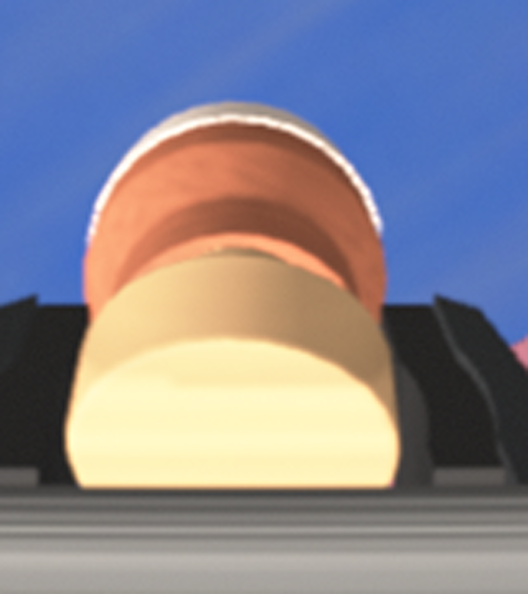

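Call:
drive_tool:
  series:
    - [[0.5, 0, 0, 0, 38], [0, 0, 0, 0, 48], [0, 0, 0, 0, 56], [0, 0, 0, 0, 60], [0, 0, 0, 0, 60]]

```text
clock: 7.85
tool_pos: [0.6489, 0.1072, 0.0673]
eef_rot: [0.184, 0.983, -0.0, -0.001]
contact_force: [-0.2, 0.2, -0.5]
opening: 0.678
```

```bash
python3 - <<'E'
from h import *
ov('wrist',[],'pics/g7.png',(180,140,340,320),3.3)
E
```

```text
(no output)
```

View pics/g7.png

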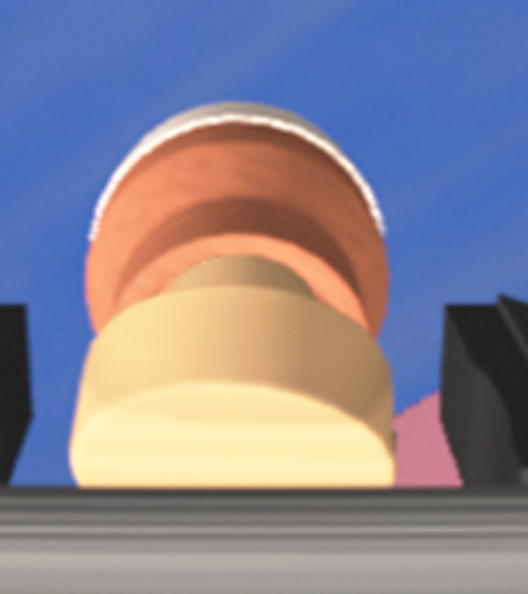

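```bash
python3 - <<'E'
from h import *
ov('scene',[],'pics/g8.png',(240,150,330,230),8)
ov('top',[],'pics/g9.png',(220,110,310,180),8)
E
```

```text
(no output)
```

View pics/g8.png

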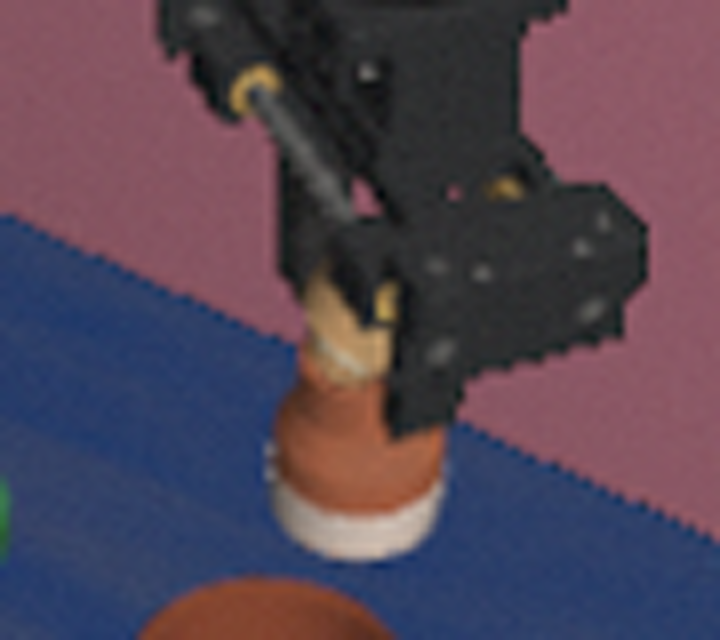

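View pics/g9.png

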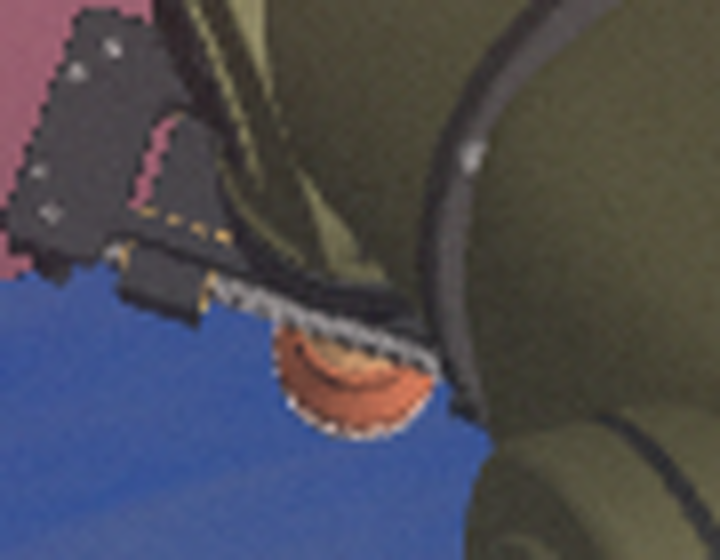

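Call:
drive_tool:
  series:
    - [[0, 0, 0, 0, 45], [0, 0, 0, 0, 38], [0, 0, 0, 0, 38], [0, 0, 0, 0, 38], [0, 0, 10, 0, 38], [0, 0, 15, 0, 38], [0, 0, 25, 0, 38], [0, 0, 0, 0, 38], [0, 0, 0, 0, 38]]
  force: 10

```text
clock: 8.9
tool_pos: [0.6501, 0.1074, 0.1191]
eef_rot: [0.184, 0.983, 0.0, 0.001]
contact_force: [0.1, -0.6, -0.9]
opening: 0.475
```

```bash
python3 - <<'E'
from h import *
p=sensors.get_state()['tool_pos'];print(p)
I=[circ(.648,.109,.066,.02),circ(.652,.109,.066,.02)]
ov('wrist',I,'pics/h0.png',(180,140,340,320),3.3)
ov('scene',I,'pics/h1.png',(240,150,330,230),8)
ov('top',I,'pics/h2.png',(220,110,310,180),8)
E
```

```text
[0.65005016 0.10740409 0.11913   ]
```

View pics/h0.png

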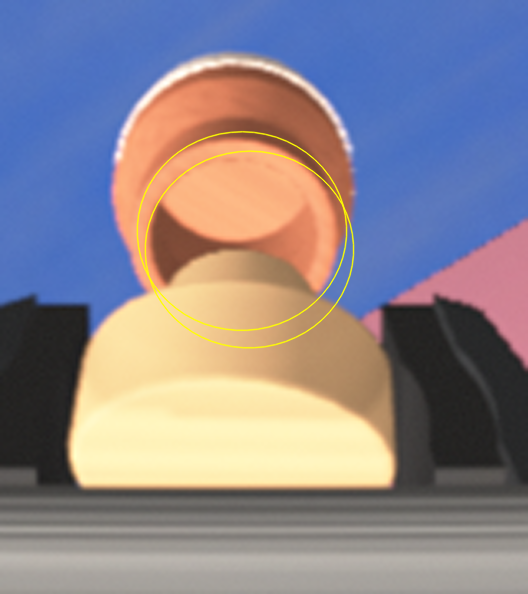

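View pics/h1.png

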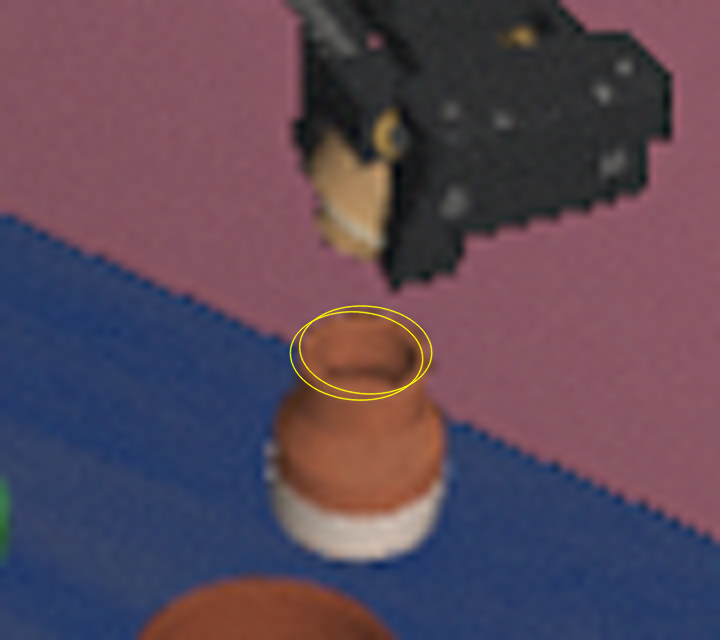

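View pics/h2.png

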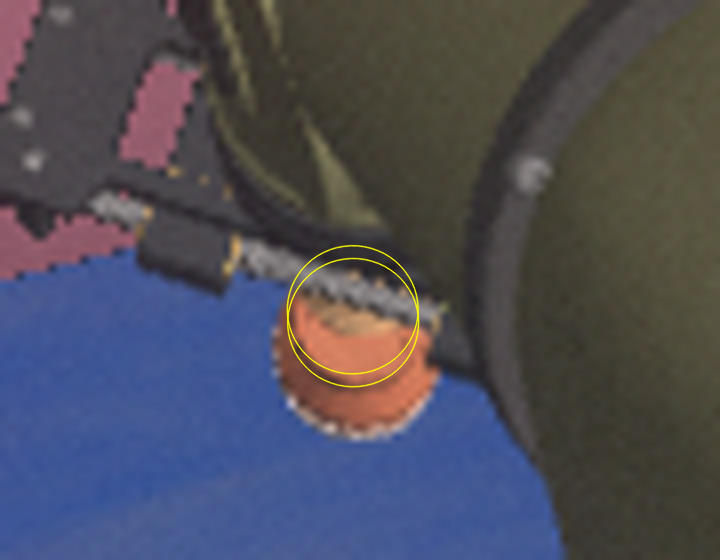

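```bash
cat >> h.py <<'E'
from scipy.spatial.transform import Rotation as Ro
def lid(piv,R,r0,r1,tilt,ax):
    """tilt about ax (unit xy jaw axis)"""
    M=Ro.from_rotvec(np.array([ax[0],ax[1],0])*tilt).as_matrix()
    out=[]
    for rad,z in((R,.008),(R,-.008),(r0,-.008),(r1,-.022)):
        P=circ(0,0,z,rad);out.append(P@M.T+piv)
    return out
E
python3 - <<'E'
from h import *
p=np.array(sensors.get_state()['tool_pos']);ax=np.array([.362,.932]);u=np.array([.932,-.362])
im=cams.snapshot('wrist');cv2.imwrite('pics/h_raw.png',im)
rows=[]
for tl in(20,30):
  for o,dz in((-.002,.014),(-.001,.012)):
    piv=np.r_[p[:2]+o*u,p[2]+dz]
    ov('wrist',lid(piv,.021,.0135,.0105,np.radians(tl),ax),'pics/tmp.png',(190,200,320,300),3,im);rows.append(cv2.imread('pics/tmp.png'))
cv2.imwrite('pics/h3.png',np.vstack([np.hstack(rows[:2]),np.hstack(rows[2:])]))
E
```

```text
(no output)
```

View pics/h3.png

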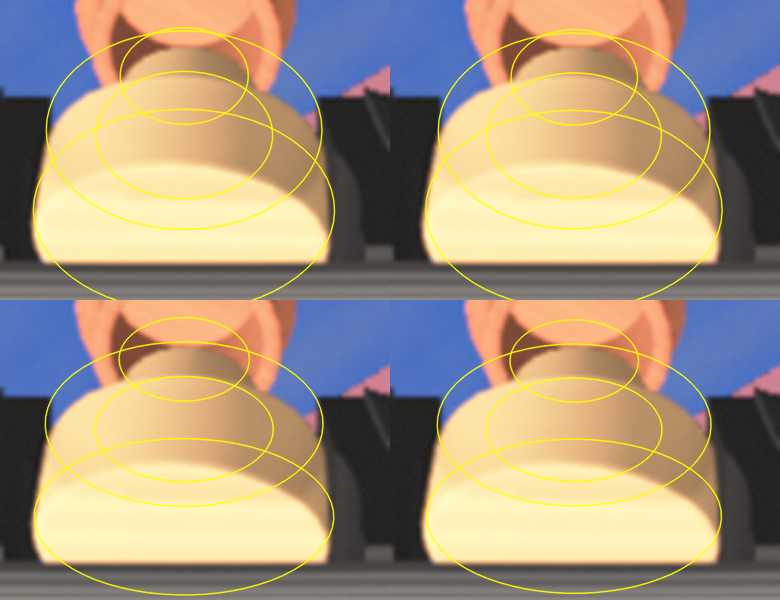

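Call:
drive_tool:
  series:
    - [[7.5, -2.5, 0, 0, 38], [0, 0, -20, 0, 38], [0, 0, -15, 0, 38], [0, 0, -8, 0, 38], [0, 0, -4, 0, 38], [0, 0, 0, 0, 38], [0, 0, 0, 0, 38]]

```text
clock: 9.8
tool_pos: [0.6572, 0.1049, 0.0711]
eef_rot: [0.184, 0.983, 0.0, 0.0]
contact_force: [0.5, 0.3, -0.1]
opening: 0.475
```

```bash
python3 - <<'E'
from h import *
ov('wrist',[],'pics/i0.png',(180,140,340,320),3.3)
ov('scene',[],'pics/i1.png',(240,150,330,230),8)
E
```

```text
(no output)
```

View pics/i0.png

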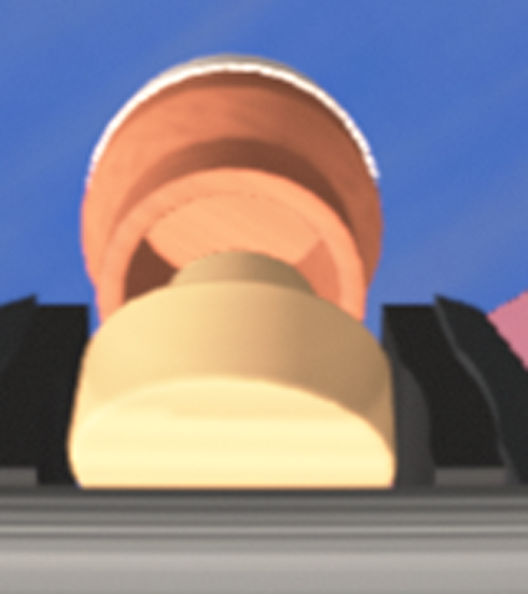

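View pics/i1.png

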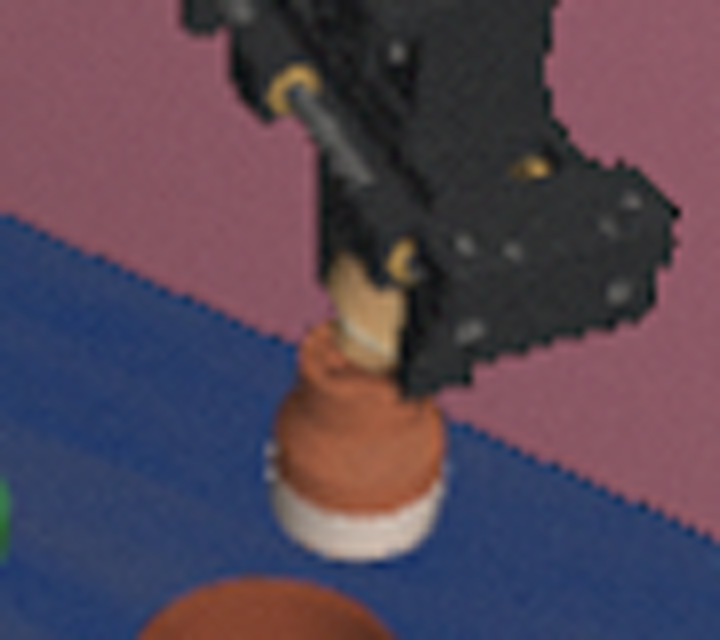

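Call:
drive_tool:
  series:
    - [[0, 0, -2, 0, 38], [0, 0, -2, 0, 38], [0, 0, 0, 0, 38], [0, 0, 0, 0, 38]]
  force: 6

```text
clock: 10.3
tool_pos: [0.6568, 0.1047, 0.0667]
eef_rot: [0.184, 0.983, 0.0, -0.0]
contact_force: [-0.1, 0.2, -0.2]
opening: 0.478
```

Call:
drive_tool:
  series:
    - [[-1, 0, -1, 0, 38], [-1, 0.5, -1, 0, 38], [0, 0, 0, 0, 38], [0, 0, 0, 0, 38]]

```text
clock: 10.7
tool_pos: [0.655, 0.1053, 0.0649]
eef_rot: [0.184, 0.983, 0.0, 0.0]
contact_force: [1.2, -0.7, 0.5]
opening: 0.474
```

```bash
python3 - <<'E'
from h import *
ov('wrist',[],'pics/i2.png',(180,140,340,320),3.3)
E
```

```text
(no output)
```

View pics/i2.png

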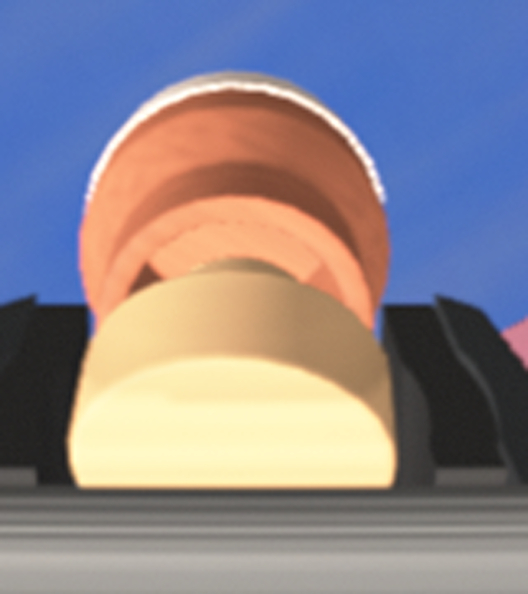

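Call:
drive_tool:
  series:
    - [[-1, 0, -1, 0, 38], [-1, 0.5, -1, 0, 38], [-1, 0.5, -1, 0, 38], [0, 0, 0, 0, 38], [0, 0, 0, 0, 38]]

```text
clock: 11.25
tool_pos: [0.6517, 0.1062, 0.0616]
eef_rot: [0.184, 0.983, -0.0, -0.0]
contact_force: [-0.0, -0.1, 0.5]
opening: 0.481
```

```bash
python3 - <<'E'
from h import *
ov('wrist',[],'pics/i3.png',(180,140,340,320),3.3)
E
```

```text
(no output)
```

View pics/i3.png

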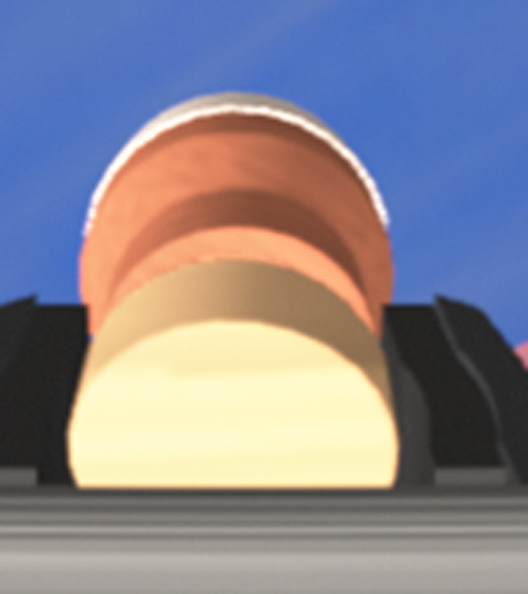

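Tilt is nearly gone and the plug is inside. Let go and see.

Call:
drive_tool:
  series:
    - [[-1, 0.5, -0.5, 0, 38], [0, 0, 0, 0, 38], [0, 0, 0, 0, 46], [0, 0, 0, 0, 54], [0, 0, 0, 0, 60], [0, 0, 0, 0, 60]]

```text
clock: 11.9
tool_pos: [0.6507, 0.1069, 0.0612]
eef_rot: [0.184, 0.983, 0.0, -0.0]
contact_force: [0.2, -0.4, 0.1]
opening: 0.683
```

```bash
python3 - <<'E'
from h import *
ov('wrist',[],'pics/i4.png',(180,140,340,320),3.3)
ov('scene',[],'pics/i5.png',(240,150,330,230),8)
E
```

```text
(no output)
```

View pics/i4.png

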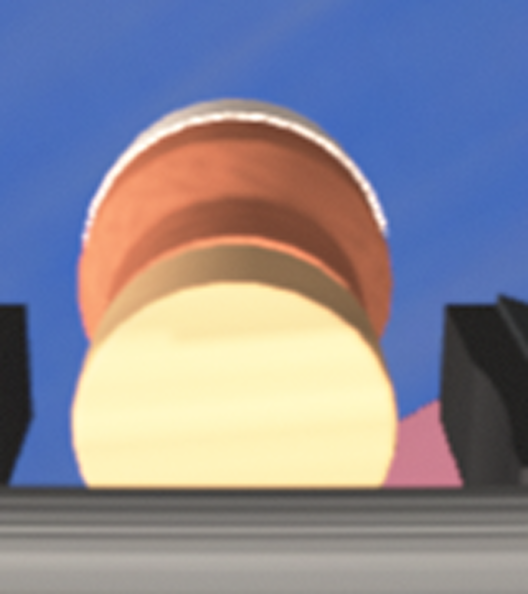

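View pics/i5.png

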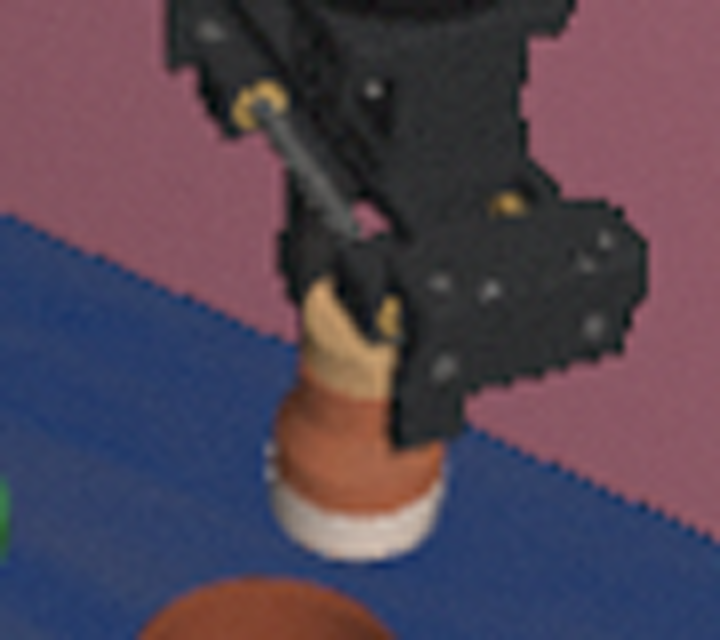

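Call:
drive_tool:
  series:
    - [[0, 0, 20, 0, 80], [0, 0, 45, 0, 80], [0, 0, 45, 0, 80], [-40, 18, 20, 0, 80], [-42, 19, 30, 0, 80], [-42, 19, 30, 0, 80], [-42, 19, 30, 0, 80], [-42, 19, 0, 0, 80], [-20, 8, 0, 0, 80], [0, 0, 0, 0, 80]]

```text
clock: 13.0
tool_pos: [0.4311, 0.2052, 0.2737]
eef_rot: [0.181, 0.983, 0.0, -0.001]
contact_force: [0.0, 0.0, -0.3]
opening: 0.906
```

```bash
python3 - <<'E'
from h import *
p=sensors.get_state()['tool_pos'];print(p)
I=[circ(.4225,.2085,.124,.0265)]
ov('wrist',I,'pics/j0.png',(190,60,330,240),3.3)
ov('top',I,'pics/j1.png',(195,215,260,275),8)
E
```

```text
[0.4311441  0.20520549 0.27367321]
```

View pics/j0.png

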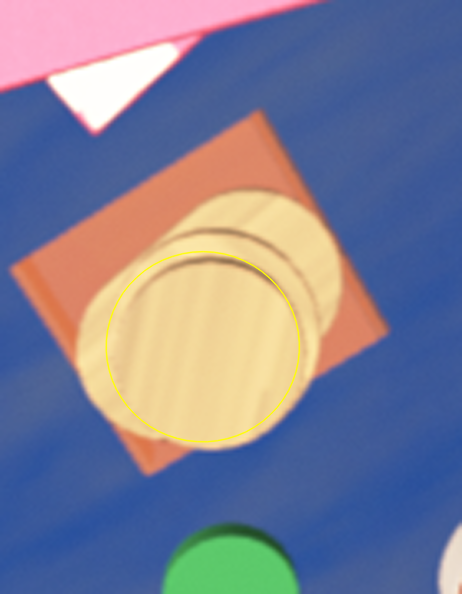

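View pics/j1.png

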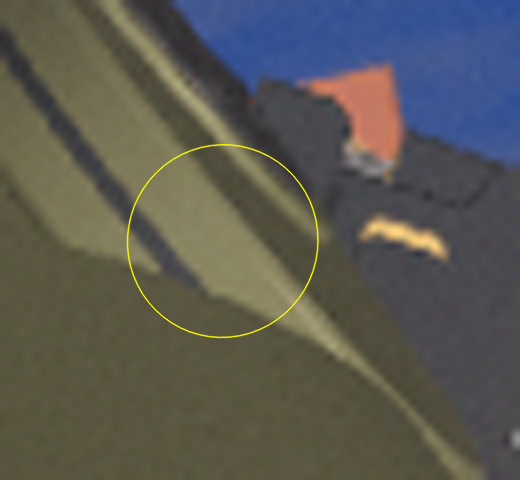

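Call:
drive_tool:
  series:
    - [[-6, 5.5, -45, 0, 76], [0, 0, -45, 0, 72], [0, 0, -45, 0, 70], [0, 0, -25, 0, 70], [0, 0, -12, 0, 70], [0, 0, 0, 0, 70], [0, 0, 0, 0, 60], [0, 0, 0, 0, 49], [0, 0, 0, 0, 49], [0, 0, 0, 0, 49]]
  force: 25

```text
clock: 14.1
tool_pos: [0.429, 0.2092, 0.1018]
eef_rot: [0.184, 0.983, 0.001, 0.001]
contact_force: [0.2, -0.6, 1.9]
opening: 0.594
```

Call:
drive_tool:
  series:
    - [[0, 0, 0, 0, 58], [0, 0, 0, 0, 62], [-4, 1.5, 0, 0, 62], [0, 0, 0, 0, 62], [0, 0, 0, 0, 49], [0, 0, 0, 0, 49], [0, 0, 0, 0, 49], [0, 0, 0, 0, 49]]

```text
clock: 14.9
tool_pos: [0.4243, 0.2106, 0.101]
eef_rot: [0.184, 0.983, 0.0, -0.0]
contact_force: [0.7, -1.0, -0.3]
opening: 0.597
```

Call:
drive_tool:
  series:
    - [[0, 0, 15, 0, 49], [0, 0, 30, 0, 49], [0, 0, 40, 0, 49], [0, 0, 20, 0, 49], [0, 0, 0, 0, 49], [0, 0, 0, 0, 49]]

```text
clock: 15.5
tool_pos: [0.4243, 0.2103, 0.2059]
eef_rot: [0.184, 0.983, 0.0, 0.0]
contact_force: [-0.3, 0.9, -1.1]
opening: 0.594
```

```bash
python3 - <<'E'
from h import *
s=sensors.get_state();p=np.array(s['tool_pos']);print(p,s['opening'],s['eef_rot'])
ax=np.array([.362,.932]);u=np.array([.932,-.362])
ov('wrist',lid(np.r_[p[:2],p[2]+.014],.0265,.019,.016,0,ax),'pics/k0.png',(180,180,340,320),4)
E
```

```text
[0.42430649 0.21033912 0.20589991] 0.5938441330793311 [1.83983021e-01 9.82929410e-01 5.22402001e-05 1.42581208e-04]
```

View pics/k0.png

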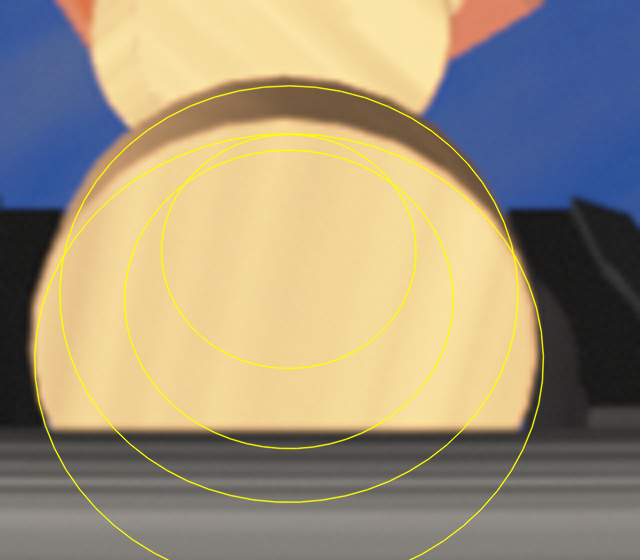

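Call:
drive_tool:
  series:
    - [[28, -35, 0, 0, 49], [28, -35, 0, 0, 49], [28, -35, 0, 0, 49], [28, -35, 0, 0, 49], [28, -35, 0, 0, 49], [28, -35, 0, 0, 49], [28, -35, 0, 0, 49], [28, -35, 0, 0, 49], [0, 0, 0, 0, 49], [0, 0, 0, 0, 49]]

```text
clock: 16.55
tool_pos: [0.6474, -0.0705, 0.2035]
eef_rot: [0.185, 0.983, -0.0, -0.002]
contact_force: [-0.6, 0.5, 0.4]
opening: 0.594
```

```bash
cat >> h.py <<'E'
def jaw():
    s=sensors.get_state();M=Ro.from_quat(s['eef_rot']).as_matrix()
    ax=M[:2,1];ax=ax*np.sign(ax[1]) ;u=np.array([ax[1],-ax[0]]);return np.array(s['tool_pos']),ax,u
E
python3 - <<'E'
from h import *
p,ax,u=jaw();print(p,ax)
I=[circ(.651,-.069,.08,.0255),circ(.651,-.069,.08,.0215)]
ov('wrist',I+lid(np.r_[p[:2],p[2]+.014],.0265,.019,.016,0,ax),'pics/k1.png',(170,130,350,320),3.1)
for n in('wrist','scene'):
    print(n,[(x['at'],round(x['confidence'],2),atz(n,x['at'],.08).round(4)) for x in cams.mark_of(n,'middle_jar_mouth')][:3])
E
```

```text
[ 0.64740481 -0.07049397  0.20349709] [0.36354781 0.93157473]
wrist [([252.1, 194.2], 0.71, array([ 0.6549, -0.0695,  0.08  ]))]
scene [([345.0, 225.9], 0.85, array([ 0.6585, -0.0643,  0.08  ]))]
```

View pics/k1.png

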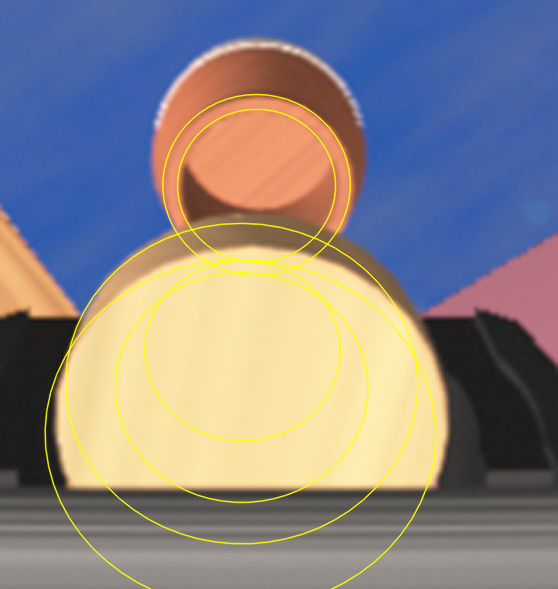

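```bash
python3 - <<'E'
from h import *
p,ax,u=jaw();print(p,ax)
I=[circ(.651,-.069,.08,.0255),circ(.651,-.069,.08,.0215)]
ov('wrist',I+lid(np.r_[p[:2],p[2]+.014],.0265,.019,.016,0,ax),'pics/k2.png',(170,130,350,320),3.1)
E
```

```text
[ 0.64721247 -0.06735534  0.2050148 ] [0.35899042 0.93334118]
```

View pics/k2.png

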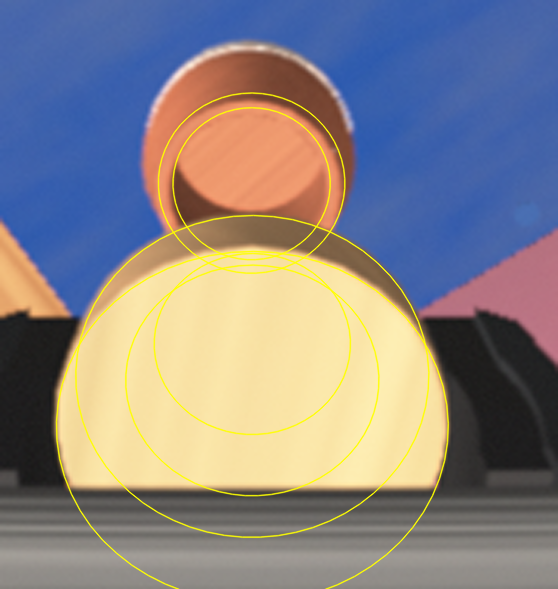

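```bash
python3 - <<'E'
from h import *
p,ax,u=jaw();print(p,ax)
I=[circ(.6525,-.070,.08,.0255),circ(.6525,-.070,.08,.0215)]
im=ov('wrist',I,'pics/k3.png',(210,140,290,210),7)
ov('wrist',[],'pics/k3b.png',(210,140,290,210),7,im)
cv2.imwrite('pics/k3.png',np.vstack([cv2.imread('pics/k3.png')[60:360],cv2.imread('pics/k3b.png')[60:360]]))
E
```

```text
[ 0.64741736 -0.06740673  0.20543968] [0.35888207 0.93338285]
```

View pics/k3.png

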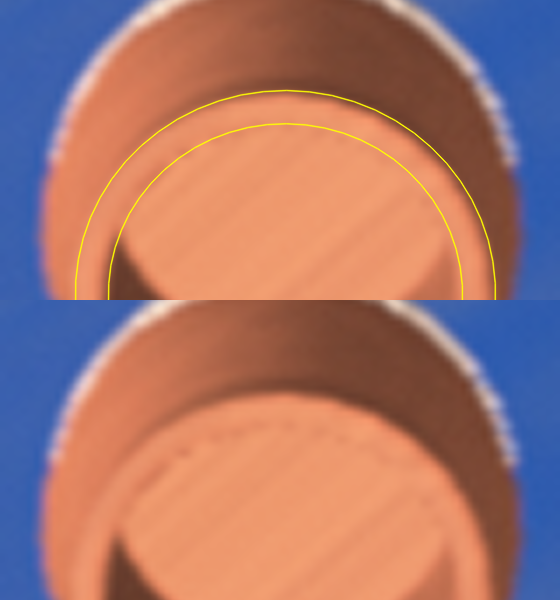

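Call:
drive_tool:
  series:
    - [[5, -3, 0, 0, 49], [0, 0, -40, 0, 49], [0, 0, -40, 0, 49], [0, 0, -20, 0, 49], [0, 0, -10, 0, 49], [0, 0, -8, 0, 49], [0, 0, -4, 0, 49], [0, 0, 0, 0, 49], [0, 0, 0, 0, 49], [0, 0, 0, 0, 49]]

```text
clock: 17.8
tool_pos: [0.654, -0.0725, 0.085]
eef_rot: [0.184, 0.983, 0.0, 0.001]
contact_force: [0.5, 0.1, -0.6]
opening: 0.595
```

```bash
python3 - <<'E'
from h import *
p,ax,u=jaw();print(p,ax)
ov('wrist',lid(np.r_[p[:2],p[2]+.014],.0265,.019,.016,0,ax)[:2]+[circ(.6525,-.0703,.08,.0255)],'pics/k4.png',(170,130,350,320),3.1)
E
```

```text
[ 0.65397956 -0.07245449  0.08504571] [0.3614745 0.9323818]
```

View pics/k4.png

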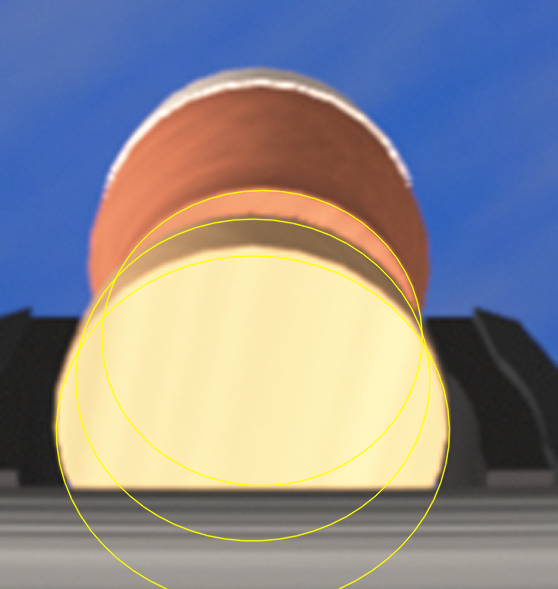

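Call:
drive_tool:
  series:
    - [[-0.5, 2, 0, 0, 49], [0, 0, -4, 0, 49], [0, 0, 0, 0, 49], [0, 0, 0, 0, 49]]

```text
clock: 18.25
tool_pos: [0.6526, -0.0704, 0.0798]
eef_rot: [0.184, 0.983, -0.0, -0.0]
contact_force: [-0.3, -0.5, -1.1]
opening: 0.593
```

Call:
drive_tool:
  series:
    - [[0, 0, 0, 0, 55], [0, 0, 0, 0, 60], [0, 0, 0, 0, 66], [0, 0, 0, 0, 68], [0, 0, 0, 0, 68]]

```text
clock: 18.75
tool_pos: [0.6529, -0.0704, 0.0801]
eef_rot: [0.184, 0.983, 0.0, 0.0]
contact_force: [0.5, 0.0, 0.4]
opening: 0.77
```

```bash
python3 - <<'E'
from h import *
ov('wrist',[],'pics/k5.png',(170,130,350,320),3.1)
ov('scene',[],'pics/k6.png',(300,180,390,280),6)
E
```

```text
(no output)
```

View pics/k5.png

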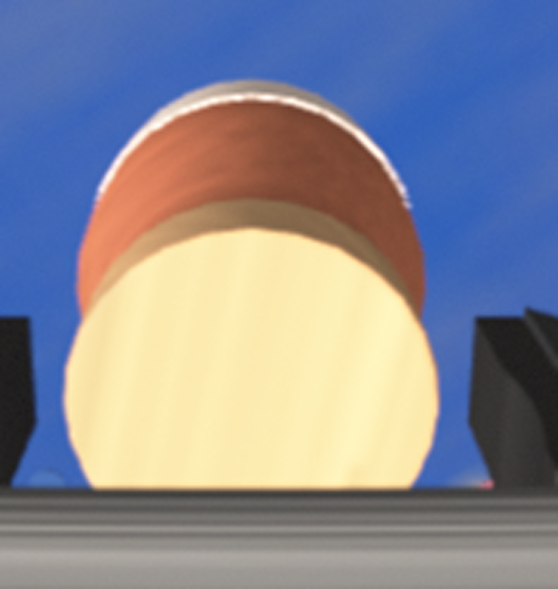

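View pics/k6.png

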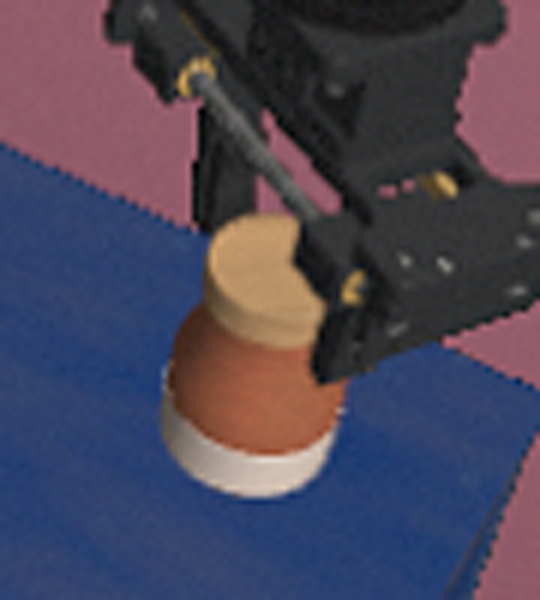

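Call:
drive_tool:
  series:
    - [[0, 0, 20, 0, 80], [0, 0, 45, 0, 80], [0, 0, 40, 0, 84], [-28, 35, 20, 0, 84], [-28, 35, 20, 0, 84], [-28, 35, 20, 0, 84], [-28, 35, 20, 0, 84], [-28, 35, 0, 0, 84], [-28, 35, 0, 0, 84], [-28, 35, 0, 0, 84]]

```text
clock: 19.85
tool_pos: [0.4557, 0.1758, 0.2656]
eef_rot: [0.184, 0.983, 0.0, 0.0]
contact_force: [-0.2, 1.0, 0.6]
opening: 0.952
```

Call:
drive_tool:
  series:
    - [[-28, 35, 0, 0, 84], [-5, 1, 0, 0, 84], [0, 0, 0, 0, 84], [0, 0, 0, 0, 84], [0, 0, 0, 0, 84]]

```text
clock: 20.35
tool_pos: [0.425, 0.2091, 0.265]
eef_rot: [0.185, 0.983, -0.0, 0.0]
contact_force: [-0.6, 0.2, 0.2]
opening: 0.951
```

```bash
python3 - <<'E'
from h import *
p,ax,u=jaw();print(p,ax)
I=[circ(.4265,.2125,.094,.032)]
ov('wrist',I+[stad(.424,.209,.064,.06,.096,.27)],'pics/l0.png',(190,60,330,240),3.3)
E
```

```text
[0.42502143 0.20914729 0.26502369] [0.36437839 0.93125095]
```

View pics/l0.png

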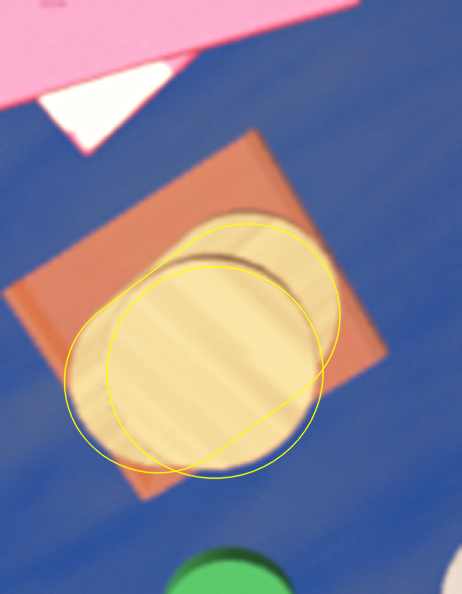

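Call:
drive_tool:
  series:
    - [[-1, 4, -45, 0, 84], [0, 0, -45, 0, 84], [0, 0, -45, 0, 84], [0, 0, -38, 0, 84], [0, 0, -15, 0, 84], [0, 0, -5, 0, 84], [0, 0, 0, 0, 84], [0, 0, 0, 0, 84], [0, 0, 0, 0, 84]]

```text
clock: 21.3
tool_pos: [0.4237, 0.2148, 0.0731]
eef_rot: [0.184, 0.983, 0.001, 0.001]
contact_force: [0.6, -0.1, 0.2]
opening: 0.957
```

```bash
python3 - <<'E'
from h import *
p,ax,u=jaw();print(p,ax)
ov('wrist',[circ(.424,.2131,.094,.032)],'pics/l1.png',(150,130,370,320),3)
E
```

```text
[0.42370449 0.21480641 0.07313513] [0.36200805 0.93217285]
```

View pics/l1.png

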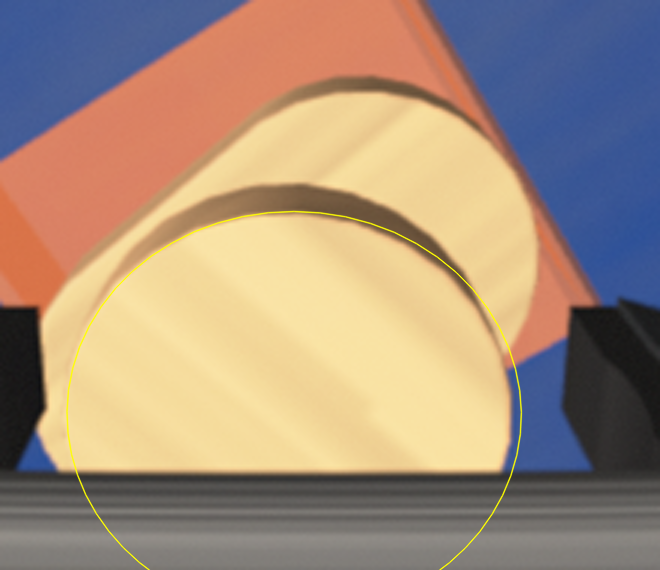

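Call:
drive_tool:
  series:
    - [[0, 0, 0, 0, 72], [0, 0, 0, 0, 60], [0, 0, 0, 0, 60], [0, 0, 0, 0, 60], [0, 0, 15, 0, 60], [0, 0, 30, 0, 60], [0, 0, 45, 0, 60], [0, 0, 40, 0, 60], [0, 0, 0, 0, 60], [0, 0, 0, 0, 60]]

```text
clock: 22.35
tool_pos: [0.4231, 0.2146, 0.2025]
eef_rot: [0.184, 0.983, 0.001, 0.001]
contact_force: [-0.9, 0.3, -1.6]
opening: 0.719
```

Call:
drive_tool:
  series:
    - [[30, 15, 0, 0, 60], [40, 20, 0, 0, 60], [40, 20, 0, 0, 60], [30, 15, 0, 0, 60], [8, 5, 0, 0, 60], [0, 0, 0, 0, 60], [0, 0, 0, 0, 60], [0, 0, 0, 0, 60], [0, 0, 0, 0, 60]]

```text
clock: 23.25
tool_pos: [0.57, 0.2891, 0.2018]
eef_rot: [0.184, 0.983, -0.0, -0.0]
contact_force: [-0.6, 0.1, -0.2]
opening: 0.714
```

```bash
python3 - <<'E'
from h import *
cams.snapshot('scene')
p,ax,u=jaw();print(p,ax)
I=[circ(.573,.292,.094,.031),circ(.573,.292,.094,.027)]
im=ov('wrist',I+lid(np.r_[p[:2],p[2]+.014],.032,.0245,.0215,0,ax)[:2],'pics/m0.png',(150,110,350,320),3)
cv2.imwrite('pics/m_raw.png',im)
E
```

```text
[0.57018877 0.28918488 0.20206074] [0.36126167 0.93246427]
```

View pics/m0.png

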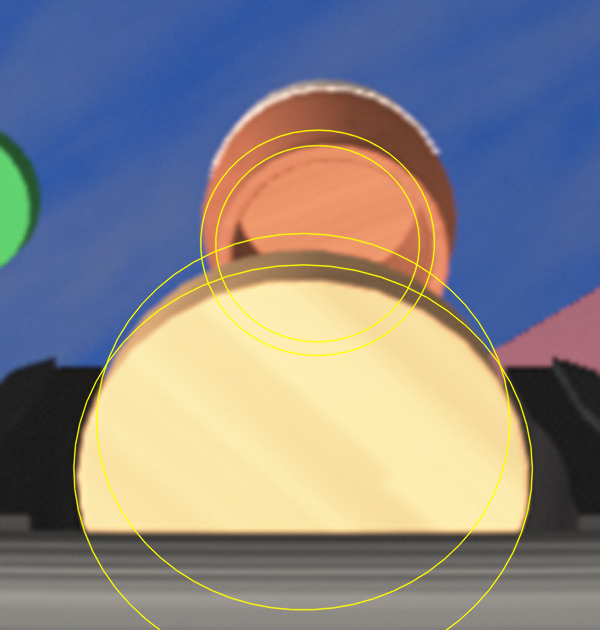

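```bash
python3 - <<'E'
from h import *
p,ax,u=jaw();print(p,ax)
I=[circ(.5785,.294,.094,.031),circ(.5785,.294,.094,.027)]
im=ov('wrist',I+lid(np.r_[p[:2]+.002*u,p[2]+.014],.032,.0245,.0215,0,ax)[:2],'pics/m1.png',(150,110,350,320),3)
ov('wrist',I,'pics/m2.png',(205,140,315,210),6,im)
ov('scene',I,'pics/m3.png',(185,140,245,200),9)
E
```

```text
[0.57037859 0.28932062 0.2022175 ] [0.36124455 0.93247108]
```

View pics/m1.png

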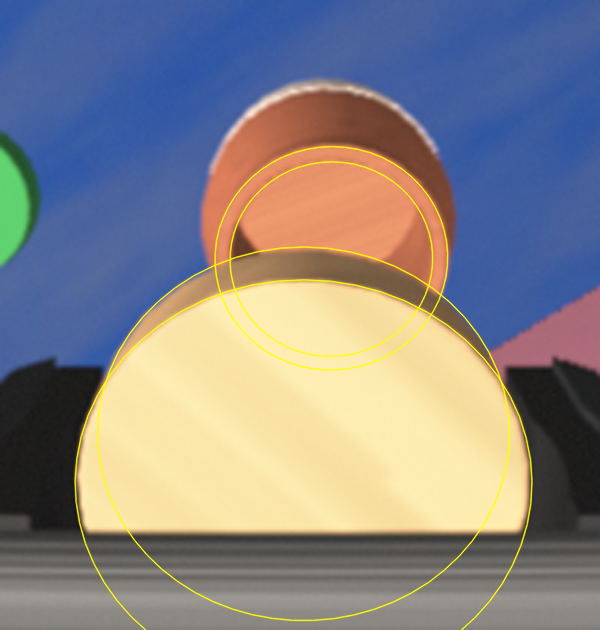

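View pics/m2.png

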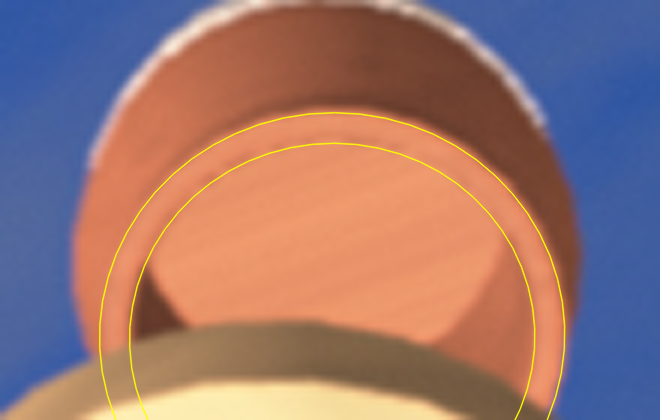

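View pics/m3.png

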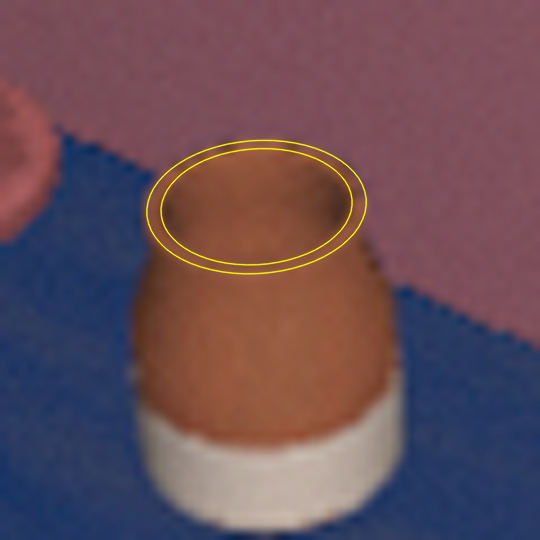

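Call:
drive_tool:
  series:
    - [[5.5, 5.5, 0, 0, 60], [0, 0, -40, 0, 60], [0, 0, -35, 0, 60], [0, 0, -20, 0, 60], [0, 0, -7, 0, 60], [0, 0, 0, 0, 60], [0, 0, 0, 0, 60], [0, 0, 0, 0, 60]]

```text
clock: 24.25
tool_pos: [0.5774, 0.2958, 0.1016]
eef_rot: [0.184, 0.983, 0.001, 0.001]
contact_force: [-0.2, -0.1, -0.3]
opening: 0.721
```

```bash
python3 - <<'E'
from h import *
cams.snapshot('scene')
p,ax,u=jaw();print(p,ax)
I=[circ(.578,.294,.094,.031)]
im=ov('wrist',I+lid(np.r_[p[:2]+.002*u,p[2]+.014],.032,.0245,.0215,0,ax)[:2],'pics/m4.png',(150,110,350,320),3)
E
```

```text
[0.57722632 0.29563784 0.10151822] [0.3615367  0.93235537]
```

View pics/m4.png

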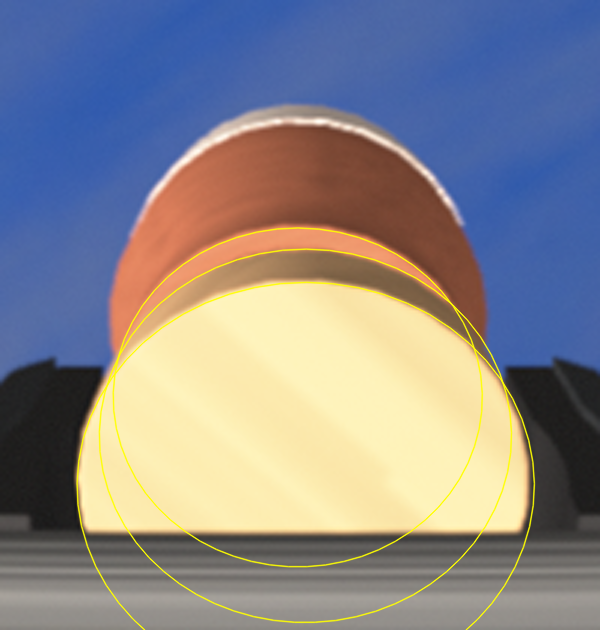

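Call:
drive_tool:
  series:
    - [[-1, -1, -3, 0, 60], [0, 0, -4, 0, 60], [0, 0, 0, 0, 60], [0, 0, 0, 0, 60]]

```text
clock: 24.75
tool_pos: [0.5757, 0.2946, 0.0931]
eef_rot: [0.184, 0.983, 0.001, 0.0]
contact_force: [0.8, 0.9, -0.2]
opening: 0.723
```

Call:
drive_tool:
  series:
    - [[0, 0, 0, 0, 66], [0, 0, 0, 0, 72], [0, 0, 0, 0, 78], [0, 0, 0, 0, 80], [0, 0, 0, 0, 80]]

```text
clock: 25.25
tool_pos: [0.5753, 0.294, 0.093]
eef_rot: [0.184, 0.983, -0.0, -0.0]
contact_force: [0.2, -0.0, 0.2]
opening: 0.908
```

```bash
python3 - <<'E'
from h import *
ov('wrist',[],'pics/m5.png',(150,110,350,320),3)
ov('scene',[],'pics/m6.png',(170,110,260,200),7)
E
```

```text
(no output)
```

View pics/m5.png

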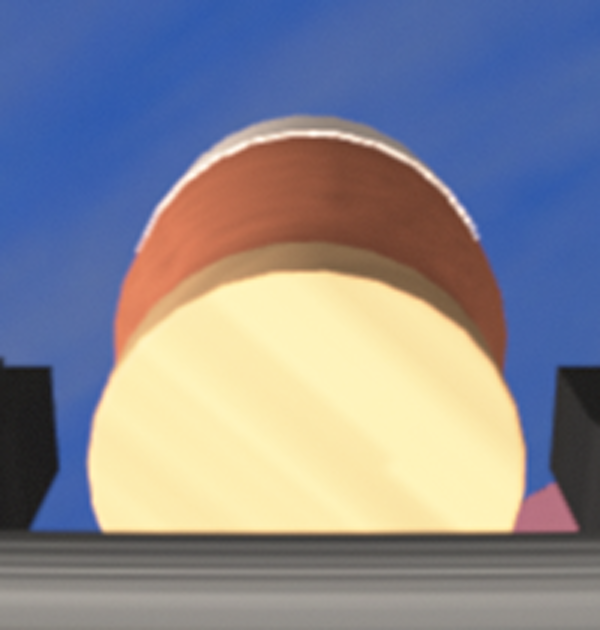

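View pics/m6.png

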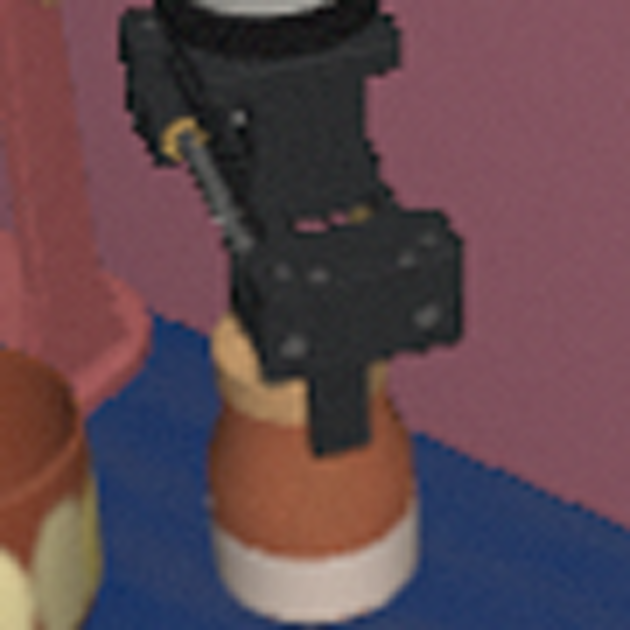

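Call:
drive_tool:
  series:
    - [[0, 0, 25, 0, 84], [0, 0, 45, 0, 84], [0, 0, 45, 0, 84], [-35, -20, 25, -0.13, 84], [-40, -22, 25, -0.14, 84], [-40, -22, 0, -0.14, 84], [-30, -16, 0, -0.14, 84], [-6, -3, 0, -0.14, 84], [0, 0, 0, -0.12, 84], [0, 0, 0, -0.12, 84]]

```text
clock: 26.35
tool_pos: [0.4255, 0.2118, 0.2575]
eef_rot: [0.607, 0.795, 0.0, 0.0]
contact_force: [0.4, 0.6, 0.7]
opening: 0.951
```

Call:
drive_tool:
  series:
    - [[0, 0, 0, 0, 84], [0, 0, 0, 0, 84], [0, 0, 0, 0, 84]]

```text
clock: 26.65
tool_pos: [0.4259, 0.212, 0.257]
eef_rot: [0.604, 0.797, 0.0, -0.0]
contact_force: [-0.7, 0.3, -0.5]
opening: 0.954
```

```bash
python3 - <<'E'
from h import *
cams.snapshot('scene')
p,ax,u=jaw();print(p,ax,np.degrees(np.arctan2(ax[1],ax[0])),sensors.get_state()['q'][6])
ov('wrist',[stad(.4215,.2105,.064,.06,.096,.27)],'pics/n0.png',(170,40,350,240),3)
ov('top',[stad(.4215,.2105,.064,.06,.096,.27)],'pics/n1.png')
E
```

```text
[0.42593714 0.21197868 0.2570486 ] [0.96307721 0.26922534] 15.618175497104465 -0.26436021349065697
```

View pics/n0.png

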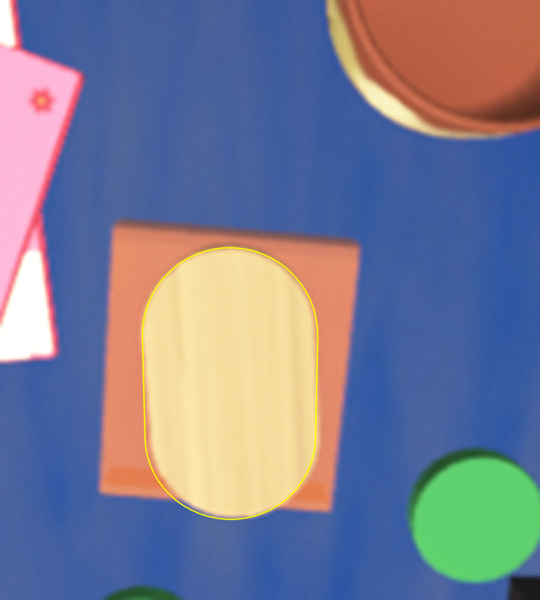

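View pics/n1.png

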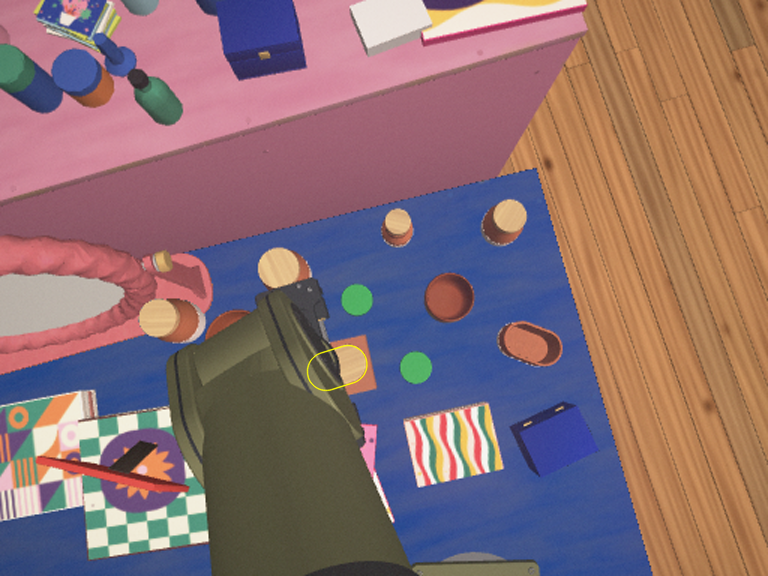

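Call:
drive_tool:
  series:
    - [[-4, -1.5, -45, 0, 84], [0, 0, -45, 0, 84], [0, 0, -45, 0, 84], [0, 0, -40, 0, 84], [0, 0, -25, 0, 84], [0, 0, -10, 0, 84], [0, 0, -4, 0, 84], [0, 0, 0, 0, 84], [0, 0, 0, 0, 84]]

```text
clock: 27.7
tool_pos: [0.4227, 0.2108, 0.0442]
eef_rot: [0.605, 0.796, 0.001, 0.0]
contact_force: [0.9, 0.0, -0.3]
opening: 0.955
```

Call:
drive_tool:
  series:
    - [[0, 0, 0, 0, 70], [0, 0, 0, 0, 56], [0, 0, 0, 0, 56], [0, 0, 0, 0, 56]]

```text
clock: 28.1
tool_pos: [0.4221, 0.2106, 0.0436]
eef_rot: [0.605, 0.796, 0.0, 0.0]
contact_force: [0.6, 0.7, 5.8]
opening: 0.683
```

```bash
python3 - <<'E'
from h import *
p,ax,u=jaw();print(p,ax)
ov('wrist',[],'pics/n2.png')
E
```

```text
[0.42214016 0.21061425 0.04355331] [0.96349366 0.26772957]
```

View pics/n2.png

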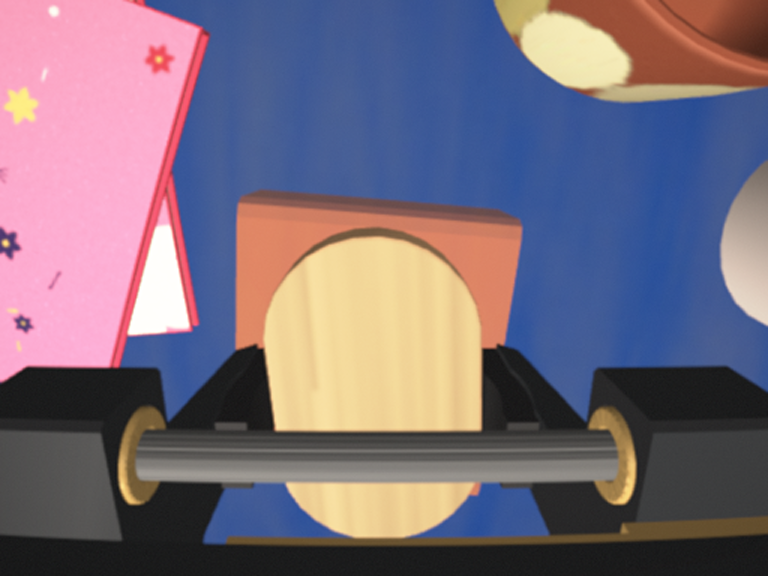

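Call:
drive_tool:
  series:
    - [[0, 0, 15, 0, 56], [0, 0, 40, 0, 56], [0, 0, 45, 0, 56], [0, 0, 45, 0, 56], [3, -35, 10, -0.1, 56], [4, -42, 0, -0.12, 56], [4, -42, 0, -0.12, 56], [4, -42, 0, -0.12, 56], [4, -42, 0, -0.12, 56], [4, -42, 0, -0.12, 56]]

```text
clock: 29.15
tool_pos: [0.4444, -0.0361, 0.198]
eef_rot: [0.843, 0.538, -0.0, -0.0]
contact_force: [1.2, 0.3, -1.8]
opening: 0.683
```

Call:
drive_tool:
  series:
    - [[4, -42, 0, -0.02, 56], [2, -25, 0, 0, 56], [0, 0, 0, 0, 56], [0, 0, 0, 0, 56], [0, 0, 0, 0, 56], [0, 0, 0, 0, 56]]

```text
clock: 29.75
tool_pos: [0.4508, -0.0999, 0.198]
eef_rot: [0.846, 0.533, 0.0, -0.0]
contact_force: [1.1, 0.7, -1.0]
opening: 0.681
```

```bash
python3 - <<'E'
from h import *
p,ax,u=jaw();M=Ro.from_quat(sensors.get_state()['eef_rot']).as_matrix();j=M[:2,1];yw=np.arctan2(j[1],j[0]);print(p,j,yw,sensors.get_state()['opening'])
I=[stad(.4518,-.1015,.07,.059,.095,-.45),stad(.4518,-.1015,.07,.050,.086,-.45)]
im=ov('wrist',I+[stad(p[0],p[1],p[2]+.0204,.06,.096,yw)],'pics/o0.png')
ov('scene',I,'pics/o1.png',(240,240,340,350),5)
E
```

```text
[ 0.45080596 -0.09994458  0.19797372] [ 0.90207122 -0.43158658] -0.4462509893673672 0.6812737693023867
```

View pics/o0.png

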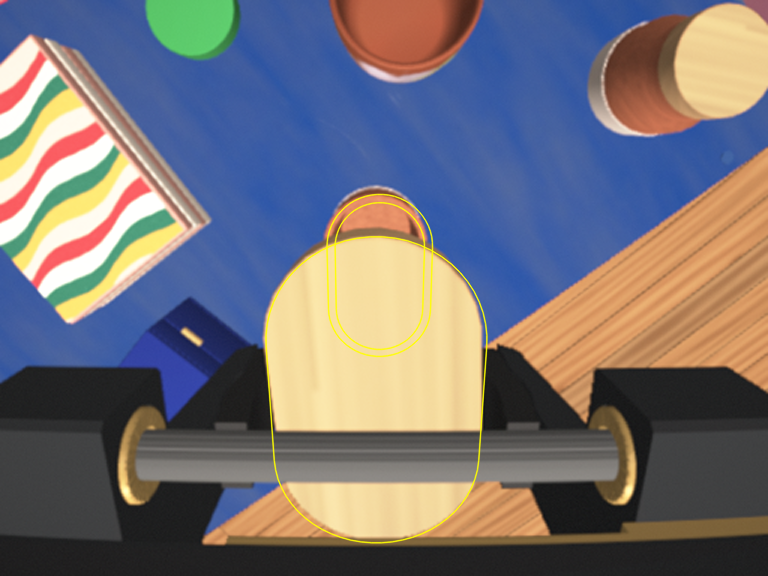

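View pics/o1.png

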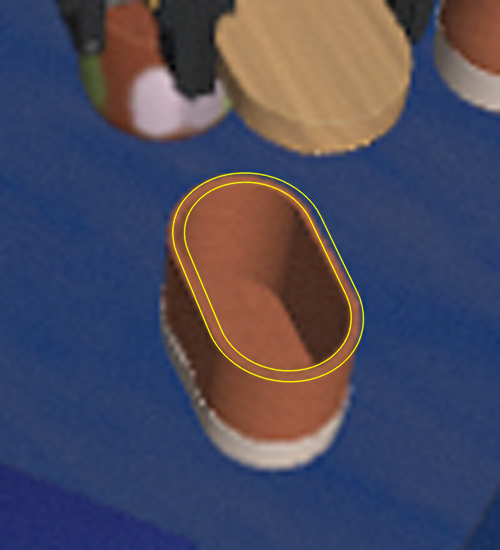

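Call:
drive_tool:
  series:
    - [[-20, -40, 0, 0, 56], [-10, -20, 0, 0, 56], [0, 0, 0, 0, 56], [0, 0, 0, 0, 56], [0, 0, 0, 0, 56], [0, 0, 0, 0, 56]]

```text
clock: 30.45
tool_pos: [0.4216, -0.1603, 0.198]
eef_rot: [0.846, 0.533, 0.0, -0.0]
contact_force: [0.3, 0.9, -1.1]
opening: 0.681
```

```bash
python3 - <<'E'
from h import *
p,ax,u=jaw();print(p)
I=[stad(.4518,-.1015,.07,.059,.095,-.45),stad(.4518,-.1015,.07,.050,.086,-.45)]
im=ov('wrist',I,'pics/o2.png',(190,60,310,190),5)
cv2.imwrite('pics/o_raw.png',im)
ov('wrist',[],'pics/o3.png',(190,60,310,190),5,im)
ov('top',I,'pics/o4.png',(320,200,390,260),8)
E
```

```text
[ 0.42155877 -0.16030281  0.19803713]
```

View pics/o2.png

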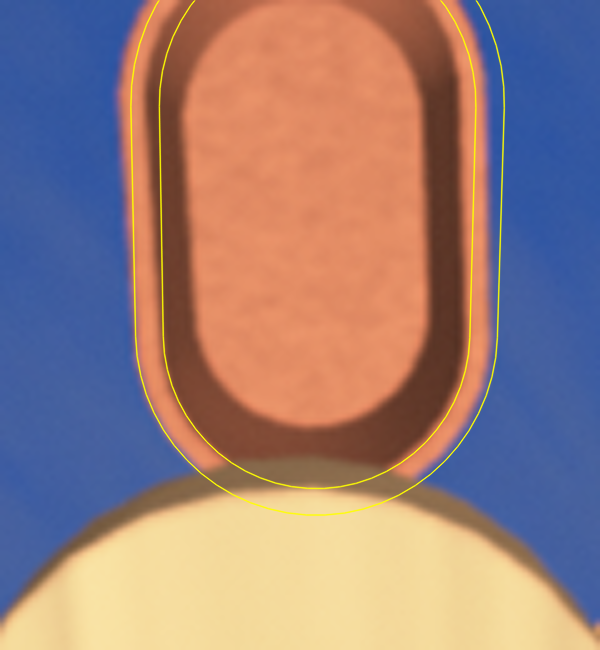

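View pics/o3.png

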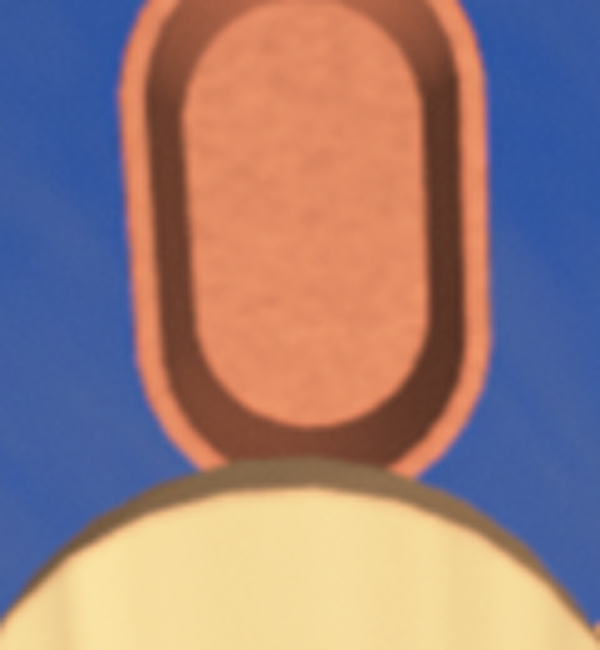

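View pics/o4.png

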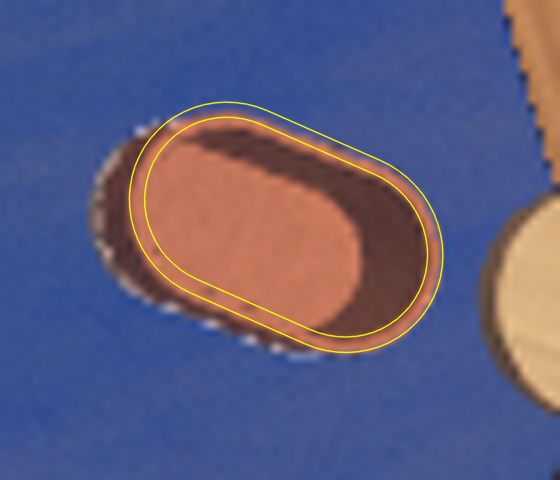

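```bash
python3 - <<'E'
from h import *
P=(.4510,-.0996,.07);y=-.41
I=[stad(*P,.058,.094,y),stad(*P,.050,.086,y)]
ov('wrist',I,'pics/o5.png',(190,10,310,170),4.2,cv2.imread('pics/o_raw.png'))
ov('top',I,'pics/o6.png',(320,200,390,260),8)
ov('scene',I,'pics/o7.png',(260,260,320,340),8)
E
```

```text
(no output)
```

View pics/o5.png

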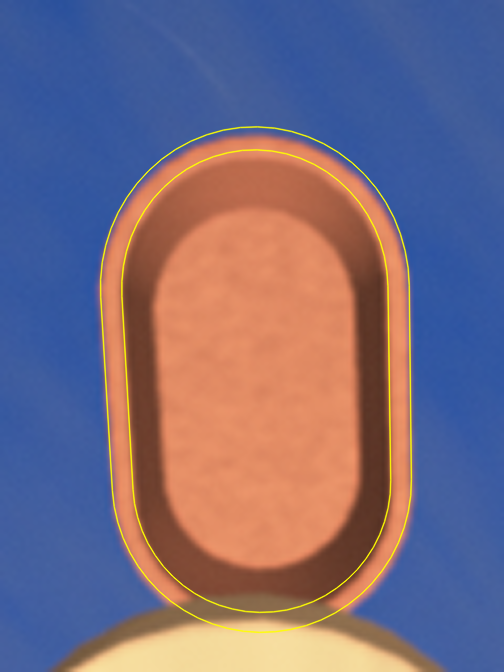

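View pics/o6.png

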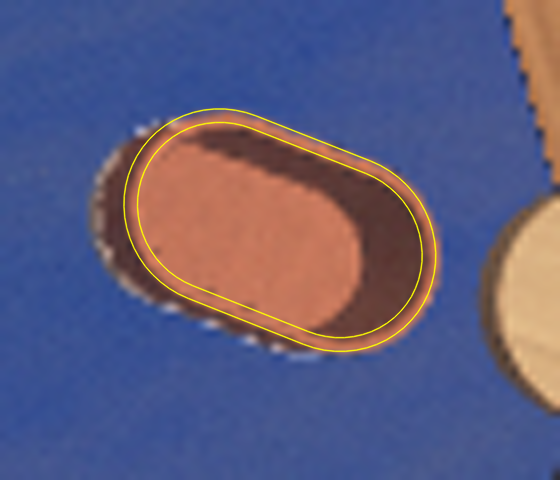

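View pics/o7.png

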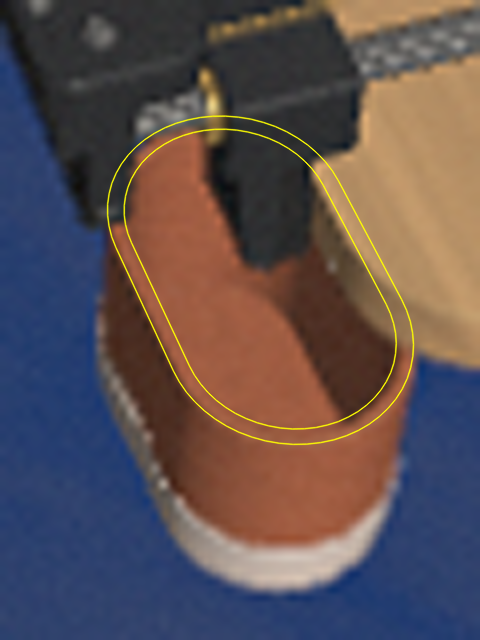

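Call:
drive_tool:
  series:
    - [[19, 39.5, 0, 0.036, 56], [10, 20, 0, 0, 56], [0, 0, -40, 0, 56], [0, 0, -40, 0, 56], [0, 0, -25, 0, 56], [0, 0, -12, 0, 56], [0, 0, -3, 0, 56], [0, 0, 0, 0, 56], [0, 0, 0, 0, 56], [0, 0, 0, 0, 56]]

```text
clock: 31.65
tool_pos: [0.4505, -0.1021, 0.0789]
eef_rot: [0.837, 0.547, 0.001, 0.001]
contact_force: [0.8, -0.6, -1.0]
opening: 0.685
```

```bash
python3 - <<'E'
from h import *
M=Ro.from_quat(sensors.get_state()['eef_rot']).as_matrix();j=M[:2,1];yw=np.arctan2(j[1],j[0]);p,_,_=jaw();print(p,yw)
P=(.4505,-.1007,.07);y=-.41
I=[stad(*P,.058,.094,y),stad(p[0],p[1],p[2]+.0204,.06,.096,yw),stad(p[0],p[1],p[2]+.0044,.06,.096,yw)]
ov('wrist',I,'pics/p0.png',(150,110,350,370),2.8)
ov('scene',[],'pics/p1.png',(230,220,350,350),5)
E
```

```text
[ 0.45054104 -0.102134    0.07892447] -0.41293365932621967
```

View pics/p0.png

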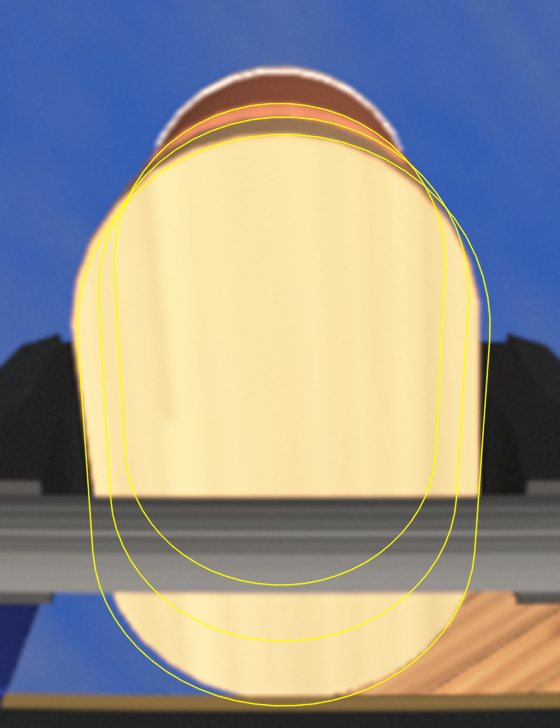

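View pics/p1.png

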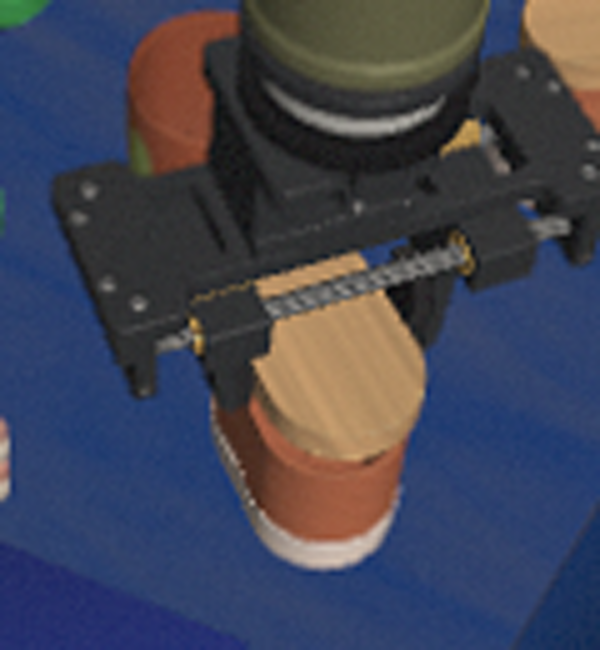

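Call:
drive_tool:
  series:
    - [[0, 1.2, 0, -0.03, 56], [0, 0, -4, 0, 56], [0, 0, -3, 0, 56], [0, 0, 0, 0, 56], [0, 0, 0, 0, 56]]

```text
clock: 32.25
tool_pos: [0.4497, -0.1008, 0.0709]
eef_rot: [0.845, 0.535, -0.0, -0.0]
contact_force: [0.0, -0.4, -0.6]
opening: 0.68
```

```bash
python3 - <<'E'
from h import *
ov('wrist',[],'pics/p2.png',(150,110,350,370),2.8)
ov('scene',[],'pics/p3.png',(260,250,330,340),7)
E
```

```text
(no output)
```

View pics/p2.png

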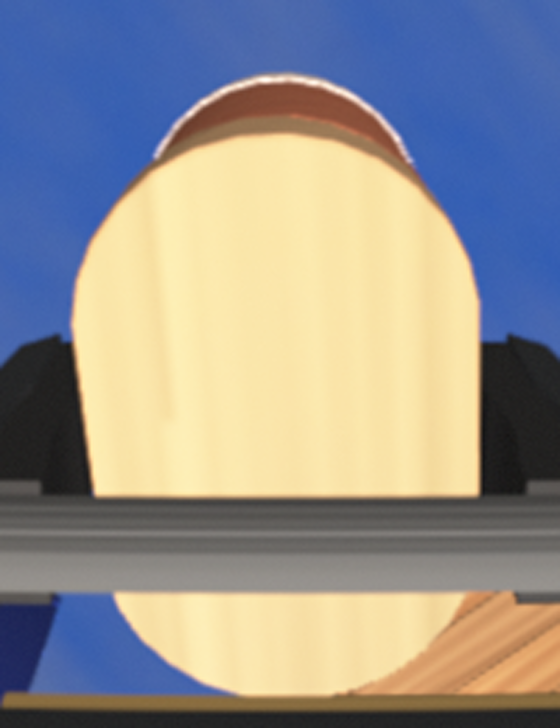

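View pics/p3.png

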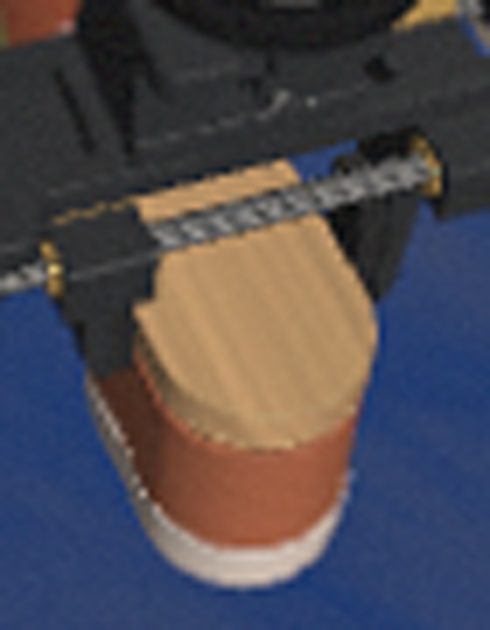

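Call:
drive_tool:
  series:
    - [[1, -0.4, -1, 0, 56], [0, 0, 0, 0, 56], [0, 0, 0, 0, 64], [0, 0, 0, 0, 70], [0, 0, 0, 0, 76], [0, 0, 0, 0, 80], [0, 0, 0, 0, 80]]

```text
clock: 33.05
tool_pos: [0.451, -0.1012, 0.0701]
eef_rot: [0.845, 0.535, 0.0, 0.0]
contact_force: [0.0, -0.5, 0.7]
opening: 0.909
```

```bash
python3 - <<'E'
from h import *
ov('wrist',[],'pics/p4.png',(150,110,350,370),2.8)
ov('scene',[],'pics/p5.png',(260,250,330,340),7)
E
```

```text
(no output)
```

View pics/p4.png

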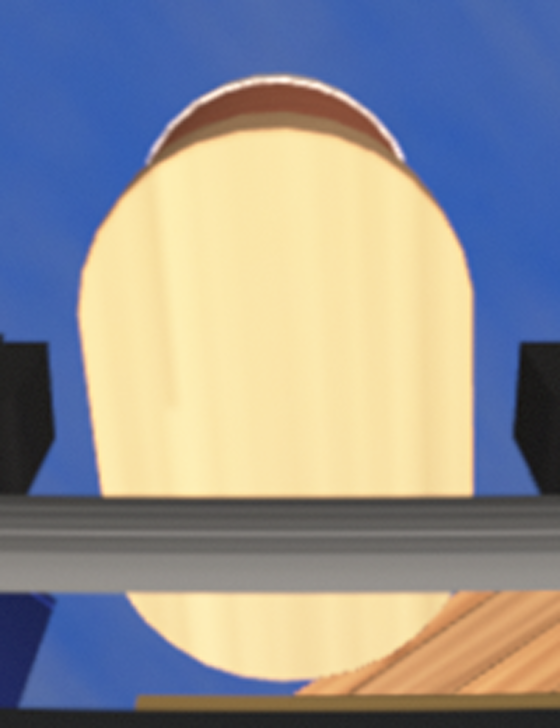

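View pics/p5.png

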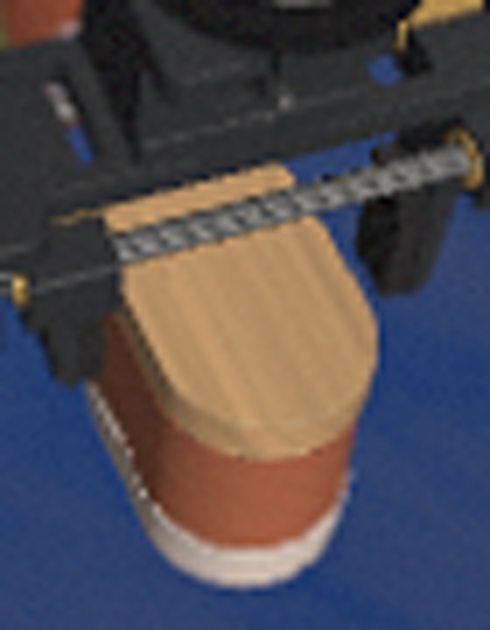

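Call:
drive_tool:
  series:
    - [[0, 0, 20, 0, 84], [0, 0, 45, 0, 84], [0, 0, 45, 0, 84], [0, 0, 45, 0, 84], [-5, -40, 20, 0, 84], [-5, -45, 0, 0, 84], [-5, -45, 0, 0, 84], [-5, -45, 0, 0, 84], [0, 0, 0, 0, 84], [0, 0, 0, 0, 84]]

```text
clock: 34.15
tool_pos: [0.4301, -0.277, 0.2449]
eef_rot: [0.846, 0.533, -0.0, -0.0]
contact_force: [-0.4, 1.0, 0.3]
opening: 0.951
```

```bash
python3 - <<'E'
from h import *
I=[circ(.650,.108,.082,.021),circ(.6525,-.0703,.096,.0265),circ(.578,.294,.110,.032),stad(.4505,-.1007,.086,.06,.096,-.41)]
a=ov('top',I,'pics/q0.png',(160,120,390,280),3.4)
b=ov('scene',I,'pics/q1.png',(150,140,380,340),3)
for nm in['cup','mug']:
  A=cams.mark_of('top',nm);B=cams.mark_of('scene',nm)
  if A and B: print(nm,tri(ray('top',A[0]['at']),ray('scene',B[0]['at'])))
E
```

```text
cup (array([ 0.53116791,  0.03625081, -0.01104535]), [np.float64(0.003740839354625012), np.float64(0.0037408393546249593)])
mug (array([0.44227647, 0.36680588, 0.00577726]), [np.float64(0.004813274536038736), np.float64(0.004813274536038932)])
```

View pics/q0.png

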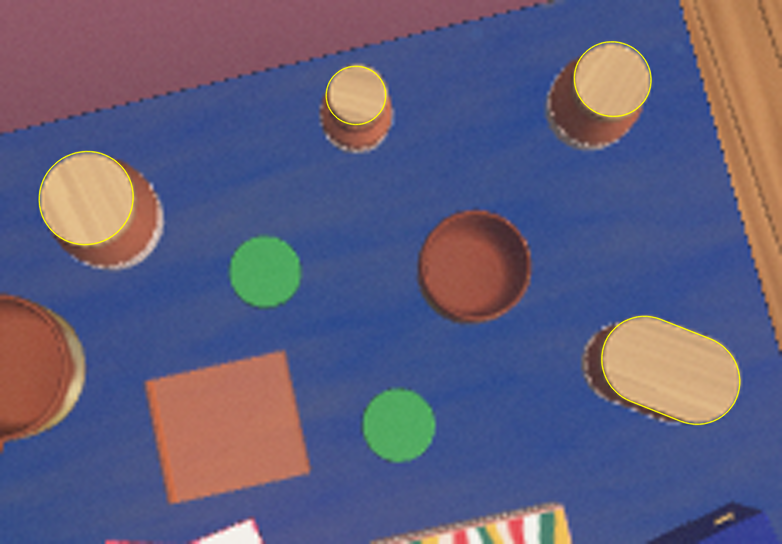

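View pics/q1.png

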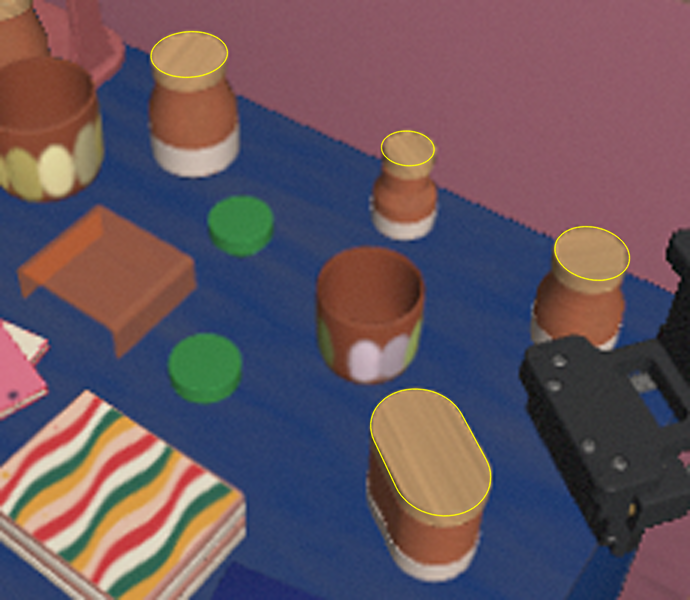

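```bash
python3 - <<'E'
from h import *
b=cv2.imread('pics/a_scene.png').astype(int);a=cams.snapshot('scene').astype(int)
for n,(x0,y0,x1,y1) in dict(cup=(252,222,294,270),mug=(125,158,160,205),greenA=(218,203,243,226),greenB=(204,249,233,274),smalljar=(272,206,298,222)).items():
    print(n,abs(a-b)[y0:y1,x0:x1].mean().round(2),abs(a-b)[y0:y1,x0:x1].max())
print(r.finish_job())
E
```

```text
cup 6.26 77
mug 5.84 16
greenA 5.74 14
greenB 5.67 14
smalljar 7.74 32
the job is handed in; nothing more can be done
None
```

All four lids are back on their jars, plug down. I took the pile apart from the top and handed the job in at about 34 s.

- **Small lid:** it landed off-centre on its jar at first and tipped in the grip. I lifted it, set it back in at an angle and levelled it, and after release it sat flat. The small jar took light contact (up to about 10 N) and may have shifted by a millimetre or two.
- **Other lids:** the middle, large and oblong lids each went in on the first try with no contact force.
- **Final check:** outlines drawn where each fully seated lid should be matched all four lids in both the top and scene pictures, so they look level, centred and home.
- **Mug, cup and green look-alikes:** I never touched any of them. Before and after pictures of the mug and both green look-alikes differ only by noise. The cup's difference is also at noise level on average, with one stray brighter pixel value (77) that I did not look into.
- **Disagreement:** the last network position fixes moved about 9 mm for the cup and 8 mm for the mug. I put this down to detection noise, because the two camera rays missed each other by several millimetres each time and the pictures show neither moving.

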